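# Hang the drained pickling jar on the drying peg

### The job

The white jar has finished draining behind the door of the bamboo shelf unit. Draw the bolt and swing the door wide open, take the jar off its sloping rest and put it upside down over the free peg of the drying stand, set down gently and standing squarely on the slats; then close the door and push the bolt fully home again. Leave the blue jar and the other things as they are.

Things in the scene. Friction and masses are not known exactly. Their poses are not given: they have to be found in the camera images.
- cabinet: Fixed bamboo shelf unit, 200 deep, 403 wide, 270 high, open back. Origin on the table in its front plane, under the middle of the door bay; x into the unit, y to its left seen from the front, z up. Door bay: y -112 to +112, floor top at z 18, slatted roof from the front plane back, underside z 255. An open bay with stock, and pots on its roof, lies left of it (y over 112).
- door (a joint): Hinge angle in rad: 0 shut, grows as the door swings out towards the robot, stop at 1.9. Panel 235 wide, 14 thick, z 13 to 257 in the unit's frame, in front of the front plane; upright hinge along its left edge. Friction 0.12 N m: it stays where it is left. It cannot open until the bolt is drawn.
- door_hinge (a point): On the door's hinge axis at the knob's height: x 0, y 117, z 232 in the unit's frame. Its axes turn with the door: y along the panel from free edge to hinge, -x out of the door's front face, z up.
- bolt (a joint): Travel of the sliding bolt along the door, m: 0 = fully home in the keeper on the right stile, 0.030 = fully drawn towards the hinge. The rod leaves the keeper at about 0.015. Friction 1.5 N.
- bolt_knob (a point): Centre of the bolt's steel ball knob, 22 across, on the door's front near its free edge, 34 in front of the door's face, 38 below the unit's top; serves to slide the bolt and swing the door. From door_hinge it lies 48 along -x and 189 (bolt home) or 159 (drawn) along -y of the door's axes. A neck of 9 joins it to the rod behind. Axes as door_hinge.
- jar: White ceramic jar, blue foot, 58 across, 92 high, straight sides, wall 5, about 0.26 kg; inside 48 wide, 85 deep. Origin at the centre of its underside, z along its axis to the open mouth. At first it reclines on the rest, underside to the front of the unit, mouth to the back and 30 degrees below level, carried on two rails 34 apart, the rim against a low stop 46 wide.
- jar_mouth (a point): Centre of the white jar's mouth, in the plane of the rim (92 along the jar's z from its underside).
- rest: Fixed sloping bamboo draining rest inside the unit, 46 wide, with two rails. Origin on the floor board under its middle; x into the unit.
- stand: Fixed bamboo drying stand, slatted, 256 by 120, slats' top 20 above the table. Origin on the table under its middle; the pegs stand on its x axis at +65 (free) and -65 (taken by the blue jar).
- free_peg (a point): Foot of the free peg's axis, at the level of the slats' top, where the jar's mouth comes to rest.
- free_peg_tip (a point): Top of the free peg: round-ended wooden peg, 20 in diameter, 70 high over the slats.
- other_jar: The blue ceramic jar, same size as the white one, already upside down on the other peg, its underside 112 above the table. Origin at the centre of its underside, z towards its mouth. Leave alone.
- funnel: Red plastic wide-neck funnel standing on its mouth, 100 across, 78 high. Origin at the centre of its mouth, on the table. Leave alone.
- press_disc: Grey hard silicone press disc with a stub knob, 62 across, 28 high. Origin under its centre. Leave alone.
- lid_lifter: Stainless steel lid lifter lying flat, 195 long, 22 wide, 10 high. Origin on the table near its middle. Leave alone.
- bowl: White bowl, 110 across, 50 high. Origin under its centre. Leave alone.
- salt_pot: Glass pot with a wooden cap, 64 across, 80 high. Origin under its centre. Leave alone.
- tamper: Dark wooden tamper standing on its end, 44 across, 130 high. Origin under its centre. Leave alone.
Things that resemble listed ones, but are neither listed nor needed, are in the scene too. Leave any orange look-alike of the jar alone.

How it is judged (in metres and radians):
On the way, in this order (a step that is already met when the one before it is completed fails the run):
1. the bolt is drawn (value of joint bolt above 0.02 m), for 0.2 s.
2. the door is wide open (more than 1.2 rad) (value of joint door above 1.2 rad), for 0.2 s.
3. the white jar stands upside down over the free peg on the slats, and is let go (horizontal distance between jar_mouth and free_peg below 0.016 m and horizontal distance between jar and free_peg below 0.022 m and z of jar_mouth in the frame of free_peg below 0.004 m and angle between jar's own z axis and vertical above 3.04 rad and contact force between the fingers and jar below 0.1 N), for 0.2 s.
4. the door is shut again (value of joint door below 0.05 rad), for 0.2 s.
5. the bolt is fully home (value of joint bolt below 0.004 m and value of joint door below 0.05 rad), for 0.2 s.
At the end, for the whole second after the job is handed in: The white jar stands at rest upside down over the free peg: within 6 degrees of upright, rim within 4 mm of the slats, mouth within 16 mm of the peg's axis. The door is shut (under 0.05 rad), the bolt within 4 mm of fully home, the blue jar still upside down on its peg (all of step 5 and horizontal distance between jar_mouth and free_peg below 0.016 m and horizontal distance between jar and free_peg below 0.022 m and z of jar_mouth in the frame of free_peg below 0.004 m and angle between each of jar, other_jar's own z axis and vertical above 3.04 rad and linear speed of jar below 0.02 m/s and horizontal distance between other_jar and stand below 0.085 m); the robot touches nothing.
It fails at once if the white jar is banged down on the stand or its peg (over 40 N) (contact force between jar and stand above 40 N).
It fails at once if the blue jar is moved by more than 20 mm (distance of other_jar from where it was at the start of the episode above 0.02 m).
It fails at once if the funnel, press disc, lid lifter, bowl, salt pot or tamper is moved by more than 20 mm (distance of any of funnel, press_disc, lid_lifter, bowl, salt_pot, tamper from where it was at the start of the episode above 0.02 m).
It also fails if it takes over 72 s, if anything falls off the work surface, if the arm or the gripper's body presses on something with over 40 N, if the wrist force passes 120 N, or if a joint passes its speed limit or range.

### The arm

A 6-joint arm with a two-finger parallel gripper is mounted at the origin on the work surface. World frame = base frame: x ahead of the robot, y to its left, z up, the work surface at z = 0. Lengths are in mm, angles in rad, forces in N, time in s.
With the tool pointing down it reaches from about 350 to 975 mm from the base axis. Payload 7.1 kg.
Tool frame: the origin (TCP) lies on the centre line of the jaws, within the pads' length; the fingertips stand 8 mm ahead of it and the grasp point (between the pads) lies 11 mm behind it; z points along the fingers, x is the direction in which the jaws open and shut, and the axes are right-handed (so a half turn about z gives the same grasp; the last joint's range is limited). The gripper opens to 88 mm and grips with 3 to 60 N. Pads are 20 mm wide; open, the fingers measure 115 mm over their backs; the gripper's body (75 mm by 178 mm) begins 61 mm behind the grasp point.
Start: joints at [1.304, 0.423, 1.63, -0, 1.089, -0.019], TCP at [153.263, 605.9, 230.675] pointing down, gripper open.
Joint ranges: [-3, 3], [-0.9, 2.11], [0.09, 2.58], [-1.31, 4.45], [0.11, 2.69], [-2.54, 2.54]. Speed limits (rad/s): [2.39, 2.39, 3.01, 3.14, 3.14, 3.14].

### API

Orientations are given as a rotation vector (axis times angle).
In Python, from workcell import ctrl gives the robot as it stands.
- The arm moves only by the shell command python3 -m handwheel 'ROWS'. ROWS is JSON, a list of rows, each a list of 3 entries, a list of its own where there are three numbers: the turn, a rotation vector about the tool's x, y, z in rad, then the shift along the tool's x, y, z in mm, then the opening, from 0 (shut) to 1 (fully open). In form: [[[ax, ay, az], [tx, ty, tz], jaw], ...]. A call has exactly 10 rows; each row shifts and turns the pose as measured when the row begins, along the tool's axes as they then stand; what a row does not reach is not made up. A row lasts 1/12 s, in which the tool goes at most 41.7 mm and 7.16 degrees, less where a joint would pass 70% of its speed; a pose out of reach is approached as far as the arm can. A call with a gripper value outside its range is refused whole. The fingers move at their own pace and stop on an object; the grip force is fixed at half the most. Time passes only in rows, so rows that do not move let the fingers close, or fill a call up. It gives the time, the measured TCP pose, the force and the opening at its end, in the units of the state.
- ctrl.get_obs(): the state, without advancing time (a new reading comes with each control period).
- ctrl.get_image(name): name is "scene" or "top" or "wrist"; returns a dict with "pixels" (420x560x3 uint8, red, green, blue), "camera_matrix" (3x3 intrinsics, pixels), "dist" ([k1, k2, p1, p2, k3] as OpenCV has them; the pictures are not rectified), "rvec" (rotation vector, rad) and "tvec" (3), from world to camera coordinates, as OpenCV has them. Camera axes: x right, y down, z forward; pixel columns grow to the right and rows downward; lengths in mm; the calibration is good to about 2 mm. A picture is of the moment at which its call begins. There is no depth.
- ctrl.close_job(): hands the job in, once; it reports no verdict.
Trained networks look in a picture, given as the dict that the camera call returned (one of the last four; its "shot" number tells which), for a name from the list of things; names that differ only in an ending like _2 or _b are one class to them, and where a whole thing is asked for, a point or a joint stands for the part that bears it (a point fixed in the world has none). Each returns a list of dicts, best first, with "score" (0 to 1); they miss things now and then, are a little off and sometimes report something else, mostly with a low value. They report only what shows in the picture. A call takes as long as a camera call. They do not tell look-alikes from the thing itself.
- ctrl.look_for(picture, query): "position" ([x, y, z] in mm, in the coordinates of the camera as it stood for that picture, good to about 4 mm: the middle of the surface that is visible of it).
- ctrl.spot_point(picture, query): "position" ([x, y, z] in mm, in the coordinates of the camera as it stood for that picture, good to about 4 mm: a listed point, or the origin of a listed thing).
The state is a dict: "t": time; "qpos": joint angles; "qvel": joint speeds; "joint_torque": joint torques, N m; "ee_pos": TCP position; "orientation": TCP orientation; "ft_force": force on the tool from outside, world axes, zero at the start; "moment": the same for the moment, N m; "width": finger opening in mm.
Only numpy, scipy, OpenCV 4.12 (cv2) and the standard library are available. Lean on these libraries where they do the work, as an engineer would, in place of code of your own. Each camera call takes 0.05 s, during which the arm holds its last target.

## Working session

There is one attempt and no reset: what is moved stays moved. The work goes in short steps, Python scripts to look and compute and a shell command to move; the robot and the scene stay as the last step left them, time stands still between calls to the robot, and variables do not carry over. Pictures are saved under pics/ and viewed, and the job is handed in when it is done.

```bash
mkdir -p pics; ls
python3 - <<'E'
from workcell import ctrl
import cv2
print(ctrl.get_obs())
for n in ["scene","top","wrist"]:
    p=ctrl.get_image(n); cv2.imwrite(f"pics/a_{n}.png",p["pixels"][:,:,::-1]); print(n,p["rvec"],p["tvec"],p["camera_matrix"],p["shot"])
E
```

```text
pics
{'t': 0.0, 'qpos': array([ 1.30399796e+00,  4.23848056e-01,  1.63066901e+00,  1.10388134e-05,
        1.08858587e+00, -1.89949591e-02]), 'qvel': array([ 3.61071993e-04,  1.58854836e-03, -9.49708129e-04, -1.39365581e-04,
       -4.71214350e-05, -7.77477576e-05]), 'joint_torque': array([ 1.36052728e-03, -5.44628870e+01, -2.73668325e+01,  6.43243175e-02,
        2.26618443e-02, -1.35400451e-04]), 'ee_pos': array([153.12602307, 605.40388313, 229.90542518]), 'orientation': array([ 2.47824517e+00,  1.92931739e+00, -1.90795531e-03]), 'ft_force': array([ 0.49497045, -0.04079705, -0.08944763]), 'moment': array([0.0292292 , 0.03660173, 0.06827739]), 'width': 87.71191641666388}
scene [ 2.47833598  0.80833961 -0.23387474] [-395.64776641 -173.10702365 1610.43185138] [[435.92759908   0.         283.51970523]
 [  0.         435.92759908 210.55776075]
 [  0.           0.           1.        ]] 1
top [ 2.22213278 -2.15941655  0.05114869] [ -18.12194434  524.99458323 1537.26317616] [[438.46764243   0.         285.57548486]
 [  0.         438.46764243 219.47131484]
 [  0.           0.           1.        ]] 2
wrist [-2.30541627 -1.7942335  -0.2401531 ] [-625.03247919  -31.88251891  390.41908969] [[297.71846165   0.         282.74580139]
 [  0.         297.71846165 213.08299737]
 [  0.           0.           1.        ]] 3
```

View pics/a_scene.png

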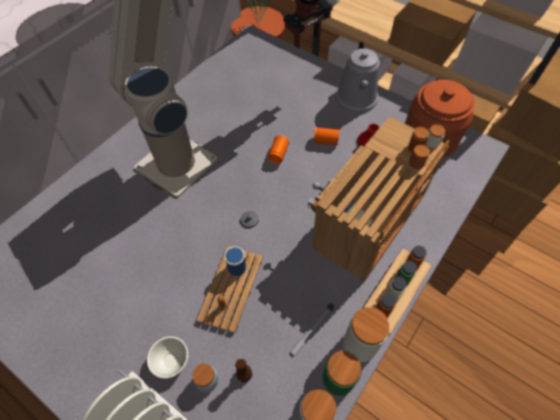

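View pics/a_top.png

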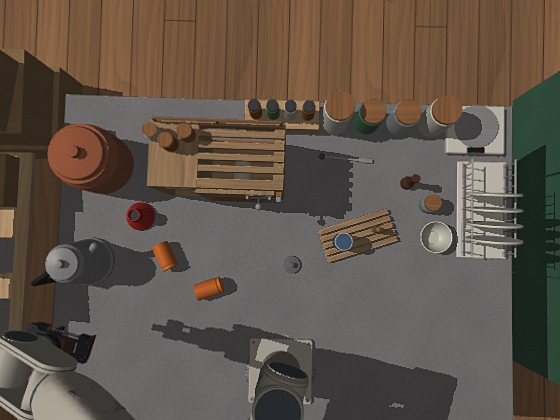

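View pics/a_wrist.png

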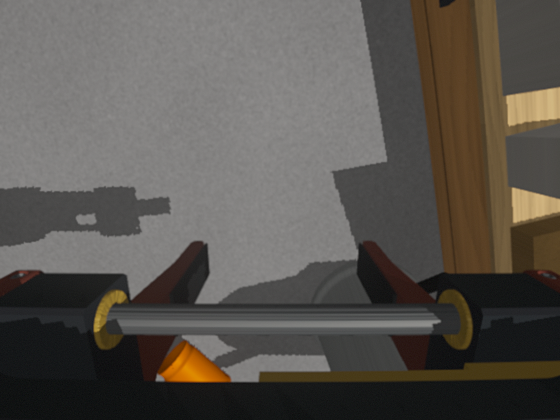

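```bash
cat > h.py <<'E'
import numpy as np, cv2
from scipy.spatial.transform import Rotation as R
from workcell import ctrl
def w(pic,p):
    return R.from_rotvec(np.ravel(pic["rvec"])).as_matrix().T@(np.ravel(p)-np.ravel(pic["tvec"]))
def pix(pic,P):
    return cv2.projectPoints(np.float64(P).reshape(-1,1,3),np.float64(pic["rvec"]),np.float64(pic["tvec"]),np.float64(pic["camera_matrix"]),np.float64(pic["dist"]))[0].reshape(-1,2)
def ray(pic,uv):
    n=cv2.undistortPoints(np.float64(uv).reshape(-1,1,2),np.float64(pic["camera_matrix"]),np.float64(pic["dist"])).reshape(2)
    M=R.from_rotvec(np.ravel(pic["rvec"])).as_matrix(); o=-M.T@np.ravel(pic["tvec"]); d=M.T@np.r_[n,1]; return o,d/np.linalg.norm(d)
def tri(rays):
    A=0;b=0
    for o,d in rays:
        P=np.eye(3)-np.outer(d,d);A=A+P;b=b+P@o
    return np.linalg.solve(A,b)
def onz(pic,uv,z):
    o,d=ray(pic,uv); return o+d*(z-o[2])/d[2]
def save(pic,name,crop=None,s=1):
    im=pic["pixels"][:,:,::-1]
    if crop: x0,y0,x1,y1=crop; im=im[y0:y1,x0:x1]
    cv2.imwrite(f"pics/{name}.png",cv2.resize(im,None,fx=s,fy=s,interpolation=cv2.INTER_CUBIC))
def spots(pic,names,f="spot_point",n=2):
    for q in names:
        for r in getattr(ctrl,f)(pic,q)[:n]:
            P=w(pic,r["position"]); print(q,round(r["score"],2),P.round(0),pix(pic,P)[0].round(0))
E
python3 - <<'E'
from h import *
np.set_printoptions(suppress=True)
N=["cabinet","door_hinge","bolt_knob","jar","jar_mouth","rest","stand","free_peg","free_peg_tip","other_jar","funnel","press_disc","lid_lifter","bowl","salt_pot","tamper"]
for n in ["top","scene"]:
    p=ctrl.get_image(n);print(n,p["dist"]);spots(p,N)
    save(p,"b_"+n,(180,90,460,300) if n=="top" else (180,120,460,330),2.8)
E
```

```text
top [0.0409652 0.        0.        0.        0.       ]
cabinet 0.7 [ 503. -313.   92.] [378. 227.]
cabinet 0.68 [600. 155.   4.] [242. 198.]
door_hinge 0.97 [597. 266. 235.] [197. 190.]
door_hinge 0.74 [ 458. -191.  114.] [342. 240.]
bolt_knob 0.43 [551.  81. 230.] [258. 207.]
jar 0.88 [431. 439.  27.] [158. 243.]
jar 0.75 [263. 300.  32.] [196. 292.]
jar_mouth 0.89 [296. 214.  30.] [221. 283.]
jar_mouth 0.73 [344. 393.  31.] [170. 268.]
rest 0.73 [ 596. -496.    4.] [425. 204.]
stand 0.93 [ 479. -255.   -3.] [356. 235.]
stand 0.42 [ 665. -425.   -1.] [405. 184.]
free_peg 0.62 [ 495. -312.   24.] [374. 231.]
free_peg_tip 0.78 [ 502. -314.   91.] [378. 228.]
other_jar 0.64 [ 498. -318.   21.] [375. 230.]
other_jar 0.56 [ 458. -195.  115.] [343. 240.]
funnel 0.7 [525. 512.  -1.] [141. 216.]
funnel 0.18 [627. 151. 106.] [240. 186.]
lid_lifter 0.68 [ 752. -199.    1.] [342. 158.]
lid_lifter 0.45 [369. -30.   0.] [292. 264.]
bowl 0.7 [ 479. -522.    2.] [432. 237.]
salt_pot 0.65 [ 594. -498.   -2.] [425. 204.]
tamper 0.51 [ 477. -521.    1.] [432. 237.]
tamper 0.46 [ 668. -426.    2.] [4
[... 296 characters left out ...]
ar 0.58 [423. 436.  34.] [338. 136.]
jar 0.46 [627. 147. 101.] [345. 206.]
jar_mouth 0.87 [345. 391.  33.] [314. 134.]
jar_mouth 0.7 [291. 213.  28.] [274. 159.]
stand 0.77 [ 471. -253.   -0.] [230. 287.]
free_peg 0.66 [ 498. -318.   17.] [223. 306.]
free_peg 0.34 [601. 153.  -3.] [336. 218.]
free_peg_tip 0.65 [ 496. -314.   21.] [223. 304.]
free_peg_tip 0.58 [ 497. -319.   93.] [219. 297.]
other_jar 0.79 [ 453. -198.  112.] [234. 255.]
funnel 0.82 [525. 514.   1.] [371. 141.]
press_disc 0.69 [370. -33.   2.] [249. 221.]
bowl 0.67 [ 496. -316.   90.] [220. 297.]
bowl 0.64 [ 477. -524.   -1.] [170. 361.]
salt_pot 0.65 [ 593. -501.   -3.] [207. 380.]
tamper 0.83 [ 662. -431.   -5.] [242. 374.]
```

View pics/b_top.png

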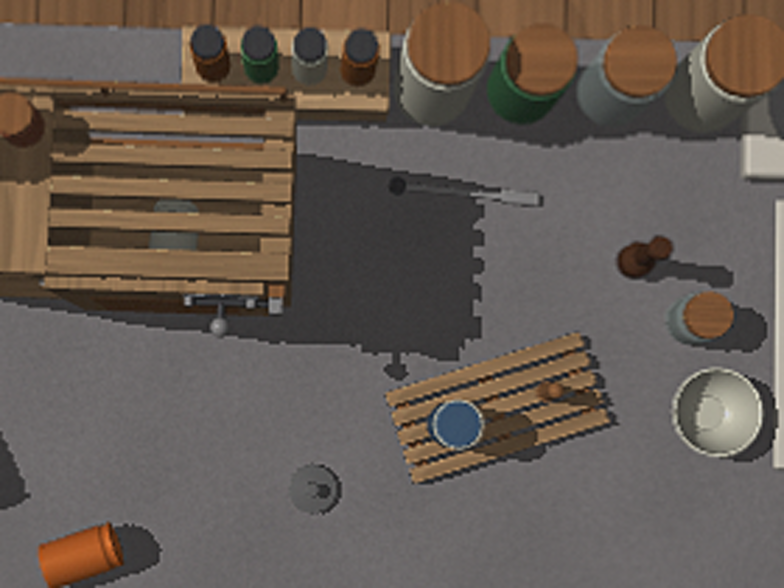

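View pics/b_scene.png

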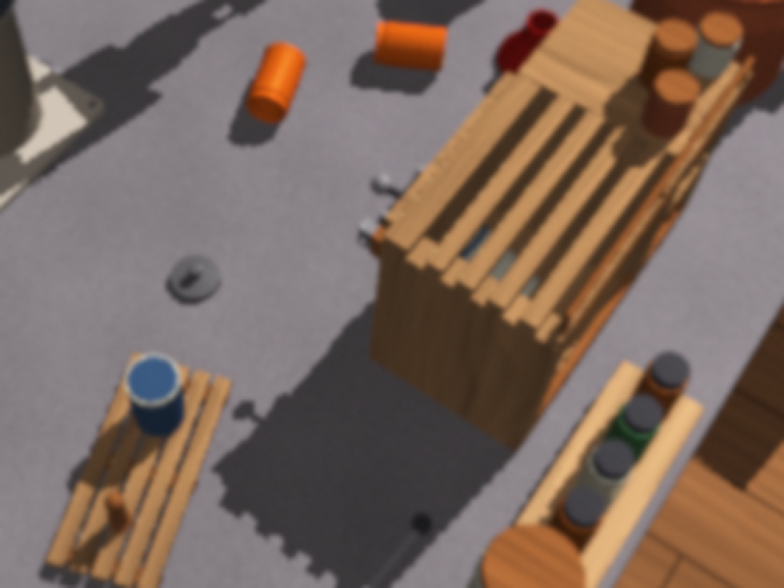

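```bash
cat >> h.py <<'E'
np.set_printoptions(suppress=True,precision=3)
def go(P=None,yaw=None,pitch=0.0,Rt=None,tilt_yaw=None):
    """tool frame deltas. yaw (deg): heading of tool x; pitch (deg): tool z lifted from straight down, about tool x"""
    o=ctrl.get_obs(); Rc=R.from_rotvec(o["orientation"])
    if yaw is not None:
        y=np.radians(yaw); x=np.array([np.cos(y),np.sin(y),0]); z=np.array([0,0,-1.]); yy=np.cross(z,x)
        Rt=R.from_matrix(np.c_[x,yy,z])*R.from_euler("x",-pitch,degrees=True)
    print("t",round(o["t"],2),"pos",o["ee_pos"].round(1),"Z",Rc.as_matrix()[:,2].round(3),"X",Rc.as_matrix()[:,0].round(3),"w",round(o["width"],1),"F",o["ft_force"].round(1),"q",o["qpos"].round(2))
    if Rt is not None:
        d=(Rc.inv()*Rt).as_rotvec(); print(" turn",d.round(4),"deg",np.degrees(np.linalg.norm(d)).round(1))
    if P is not None:
        D=np.array(P)-o["ee_pos"]; print(" shift now-axes",Rc.inv().apply(D).round(1), "" if Rt is None else ("after-turn axes",Rt.inv().apply(D).round(1)),"len",np.linalg.norm(D).round(1))
E
python3 - <<'E'
from h import *
a=ctrl.get_image("top");b=ctrl.get_image("scene")
f=lambda u,v:(u/2.8-.5+.18+180,v/2.8+90-.3); g=lambda u,v:(u/2.8-.3+180,v/2.8+120-.3)
for n,pa,pb in [("knob",(220,326),(383,184)),("pegtip",(551,391),(114,495)),("bluetop",(457,423),(154,378))]:
    ra,rb=ray(a,f(*pa)),ray(b,g(*pb)); P=tri([ra,rb]); print(n,P,pix(a,P)-f(*pa),pix(b,P)-g(*pb))
# roof front edge line in top at z~270
for u in [(45,283),(291,283),(291,112),(50,112)]: print(onz(a,f(*u),270))
go([548,80,330],91.5)
E
```

```text
knob [552.03   79.669 232.253] [[-0.022 -0.03 ]] [[-0.039  0.003]]
pegtip [ 495.978 -311.657   82.082] [[0.315 0.339]] [[ 0.542 -0.041]]
bluetop [ 454.847 -195.282  111.112] [[0.065 0.074]] [[ 0.109 -0.007]]
[589.137 263.355 270.   ]
[596.585   3.249 270.   ]
[779.333   8.546 270.   ]
[771.913 264.903 270.   ]
t 1.95 pos [153.3 605.9 230.7] Z [ 0. -0. -1.] X [0.245 0.969 0.   ] w 87.6 F [-0.   0.1  0.1] q [ 1.3   0.42  1.63 -0.    1.09 -0.02]
 turn [ 0.    -0.    -0.274] deg 15.7
 shift now-axes [-413.   511.7  -99.3] ('after-turn axes', array([-536. ,  380.8,  -99.3])) len 665.0
```

```bash
python3 -m handwheel '[[[0,0,-0.091],[0,0,-33],1],[[0,0,-0.091],[0,0,-33],1],[[0,0,-0.091],[0,0,-33],1],[[0,0,0],[-33,23.5,0],1],[[0,0,0],[-33,23.5,0],1],[[0,0,0],[-33,23.5,0],1],[[0,0,0],[-33,23.5,0],1],[[0,0,0],[-33,23.5,0],1],[[0,0,0],[-33,23.5,0],1],[[0,0,0],[-33,23.5,0],1]]'; python3 -c "
from h import *
go([540,80,330],91.5)"
```

```text
t: 2.78
ee_pos: [328.1, 379.8, 334.6]
orientation: [-2.163, -2.277, -0.006]
ft_force: [0.6, 0.6, -0.1]
width: 87.9
t 2.78 pos [328.1 379.8 334.6] Z [ 0.002  0.003 -1.   ] X [-0.051  0.999  0.003] w 87.9 F [ 0.6  0.6 -0.1] q [ 0.83  0.12  1.79  0.    1.23 -0.79]
 turn [ 0.002 -0.003  0.025] deg 1.5
 shift now-axes [-310.3  196.1    4.2] ('after-turn axes', array([-305.3,  203.9,    4.6])) len 367.2
```

```bash
python3 -m handwheel '[[[0,0,0.025],[-33,22,0],1],[[0,0,0],[-33,22,0],1],[[0,0,0],[-33,22,0],1],[[0,0,0],[-33,22,0],1],[[0,0,0],[-33,22,0],1],[[0,0,0],[-33,22,0],1],[[0,0,0],[-33,22,0],1],[[0,0,0],[-33,22,0],1],[[0,0,0],[-33,22,0],1],[[0,0,0],[0,0,0],1]]'; python3 -c "
from h import *
go([551.5,80,310],91.6)
p=ctrl.get_image('wrist');save(p,'c_wrist');spots(p,['bolt_knob','door_hinge'])"
```

```text
t: 3.62
ee_pos: [545.1, 67.1, 337.2]
orientation: [2.195, 2.242, 0.017]
ft_force: [0.0, 0.4, 0.3]
width: 87.9
t 3.62 pos [545.1  67.1 337.2] Z [ 0.01   0.005 -1.   ] X [-0.021  1.     0.004] w 87.9 F [0.  0.4 0.3] q [ 0.1   0.2   1.69  0.    1.24 -1.49]
 turn [ 0.011 -0.004 -0.007] deg 0.8
 shift now-axes [12.6  6.4 27.4] ('after-turn axes', array([12.7,  6.8, 27.2])) len 30.8
bolt_knob 0.92 [552.  80. 231.] [296. 220.]
door_hinge 0.95 [601. 265. 233.] [484. 273.]
```

View pics/c_wrist.png

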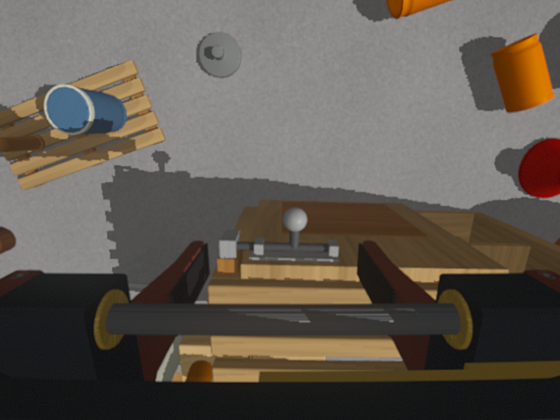

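```bash
python3 -m handwheel '[[[0.011,-0.004,-0.007],[12.7,6.5,20],1],[[0,0,0],[0,0,20],1],[[0,0,0],[0,0,20],1],[[0,0,0],[0,0,20],1],[[0,0,0],[0,0,20],1],[[0,0,0],[0,0,12],1],[[0,0,0],[0,0,0],0.6],[[0,0,0],[0,0,0],0.5],[[0,0,0],[0,0,0],0.4],[[0,0,0],[0,0,0],0.4]]'; python3 -c "
from h import *
go([552,80,221.5],91.6)"
```

```text
t: 4.6
ee_pos: [541.2, 100.5, 224.9]
orientation: [-2.162, -2.273, -0.005]
ft_force: [-0.4, -1.4, -1.3]
width: 64.8
t 4.6 pos [541.2 100.5 224.9] Z [-0.001  0.005 -1.   ] X [-0.05   0.999  0.005] w 64.8 F [-0.4 -1.4 -1.3] q [ 0.16  0.32  1.8   0.01  1.02 -1.46]
 turn [-0.001 -0.005  0.022] deg 1.3
 shift now-axes [-21.    9.8   3.3] ('after-turn axes', array([-20.8,  10.2,   3.4])) len 23.4
```

```bash
python3 -m handwheel '[[[0,-0.005,0.022],[-10,5,1.5],0.5],[[0,0,0],[-10,5,1.5],0.5],[[0,0,0],[0,0,0],0.5],[[0,0,0],[0,0,0],0.5],[[0,0,0],[0,0,0],0.5],[[0,0,0],[0,0,0],0.5],[[0,0,0],[0,0,0],0.5],[[0,0,0],[0,0,0],0.5],[[0,0,0],[0,0,0],0.5],[[0,0,0],[0,0,0],0.5]]'; python3 -c "
from h import *
go([552,80,221.5],91.6)
p=ctrl.get_image('wrist');save(p,'d_wrist');spots(p,['bolt_knob','door_hinge'])
go([552,80,221.5],91.6)"
```

```text
t: 5.43
ee_pos: [555.2, 78.6, 225.2]
orientation: [2.192, 2.246, 0.007]
ft_force: [-0.7, 0.7, 0.1]
width: 43.9
t 5.43 pos [555.2  78.6 225.2] Z [ 0.006  0.001 -1.   ] X [-0.024  1.     0.001] w 43.9 F [-0.7  0.7  0.1] q [ 0.12  0.33  1.78  0.    1.02 -1.48]
 turn [ 0.006 -0.001 -0.004] deg 0.4
 shift now-axes [ 1.5 -3.2  3.7] ('after-turn axes', array([ 1.5, -3.2,  3.7])) len 5.1
bolt_knob 0.66 [552.  82. 233.] [289. 264.]
bolt_knob 0.29 [599. 153.  -1.] [337. 221.]
t 5.58 pos [555.2  78.6 225.3] Z [ 0.006  0.001 -1.   ] X [-0.024  1.     0.001] w 44.1 F [ 0.6  0.6 -0.2] q [ 0.12  0.33  1.78  0.    1.02 -1.48]
 turn [ 0.006 -0.001 -0.004] deg 0.4
 shift now-axes [ 1.5 -3.2  3.8] ('after-turn axes', array([ 1.5, -3.2,  3.8])) len 5.2
```

View pics/d_wrist.png

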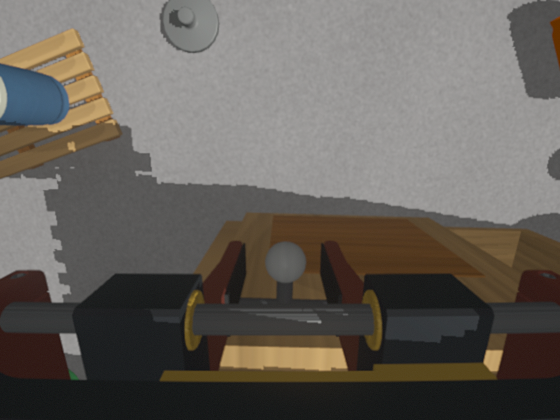

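```bash
python3 -m handwheel '[[[0,0,0],[1.5,-3,3],0.4],[[0,0,0],[0,0,0],0.3],[[0,0,0],[0,0,0],0.2],[[0,0,0],[0,0,0],0.15],[[0,0,0],[0,0,0],0.15],[[0,0,0],[0,0,0],0.15],[[0,0,0],[0,0,0],0.15],[[0,0,0],[0,0,0],0.15],[[0,0,0],[0,0,0],0.15],[[0,0,0],[0,0,0],0.15]]'; python3 -c "
from h import *
go([552,80,221.5],91.6)
p=ctrl.get_image('wrist');save(p,'e_wrist')"
```

```text
t: 6.42
ee_pos: [551.6, 80.3, 221.7]
orientation: [2.191, 2.246, 0.007]
ft_force: [-0.9, -0.2, 0.0]
width: 20.2
t 6.42 pos [551.6  80.3 221.7] Z [ 0.005  0.001 -1.   ] X [-0.025  1.     0.   ] w 20.2 F [-0.9 -0.2  0. ] q [ 0.12  0.33  1.79 -0.    1.01 -1.47]
 turn [ 0.005 -0.    -0.003] deg 0.4
 shift now-axes [-0.3  0.4  0.2] ('after-turn axes', array([-0.3,  0.4,  0.2])) len 0.5
```

View pics/e_wrist.png

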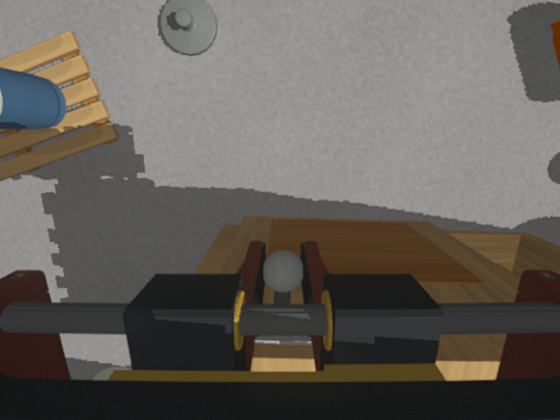

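```bash
python3 -m handwheel '[[[0,0,0],[5,0,0],0.1],[[0,0,0],[5,0,0],0.1],[[0,0,0],[5,0,0],0.1],[[0,0,0],[5,0,0],0.1],[[0,0,0],[5,0,0],0.1],[[0,0,0],[4,0,0],0.1],[[0,0,0],[2,0,0],0.1],[[0,0,0],[0,0,0],0.1],[[0,0,0],[0,0,0],0.1],[[0,0,0],[0,0,0],0.1]]'; python3 -c "
from h import *
go([551,110,221.5],91.6)"
```

```text
t: 7.3
ee_pos: [549.1, 109.1, 221.7]
orientation: [2.185, 2.244, -0.012]
ft_force: [0.5, -5.0, 0.7]
width: 20.4
t 7.3 pos [549.1 109.1 221.7] Z [ 0.001 -0.012 -1.   ] X [-0.026  1.    -0.012] w 20.4 F [ 0.5 -5.   0.7] q [ 0.18  0.34  1.78 -0.01  1.02 -1.41]
 turn [ 0.001  0.012 -0.002] deg 0.7
 shift now-axes [0.9 1.9 0.2] ('after-turn axes', array([0.9, 1.9, 0.2])) len 2.1
```

```bash
python3 -m handwheel '[[[0,0,0.06],[3.2,-9.5,0],0.1],[[0,0,0.06],[3.2,-9.5,0],0.1],[[0,0,0.06],[3.2,-9.5,0],0.1],[[0,0,0.06],[3.2,-9.5,0],0.1],[[0,0,0.06],[3.2,-9.5,0],0.1],[[0,0,0.06],[3.2,-9.5,0],0.1],[[0,0,0.06],[3.2,-9.5,0],0.1],[[0,0,0],[0,0,0],0.1],[[0,0,0],[0,0,0],0.1],[[0,0,0],[0,0,0],0.1]]'; python3 -c "
from h import *
o=ctrl.get_obs()['ee_pos']; th=np.radians(1.65)
def P(phi,H=(596,269)):
    a=th-phi; return np.r_[np.array(H)+[-48*np.cos(a)+159*np.sin(a),-48*np.sin(a)-159*np.cos(a)],221.5]
print(np.degrees(np.arctan2(o[1]-269,o[0]-596))%360,np.hypot(o[1]-269,o[0]-596),P(0))
phi=np.radians(253.2+1.65)-np.arctan2(o[1]-269,o[0]-596)%(2*np.pi); print('phi',phi)
go(P(phi),91.65-np.degrees(phi))
p=ctrl.get_image('wrist');save(p,'f_wrist')"
```

```text
t: 8.13
ee_pos: [486.2, 145.9, 221.7]
orientation: [2.62, 1.717, -0.002]
ft_force: [-0.8, -1.8, 0.2]
width: 20.1
228.2787905123181 164.9525987891981 [552.598 108.684 221.5  ]
phi 0.4637550917972044
t 8.13 pos [486.2 145.9 221.7] Z [ 0.004 -0.009 -1.   ] X [ 0.399  0.917 -0.006] w 20.1 F [-0.8 -1.8  0.2] q [ 0.27  0.26  1.89 -0.01  0.98 -0.88]
 turn [0.007 0.006 0.025] deg 1.5
 shift now-axes [-1.1 -0.4  0.2] ('after-turn axes', array([-1.1, -0.3,  0.2])) len 1.2
```

View pics/f_wrist.png

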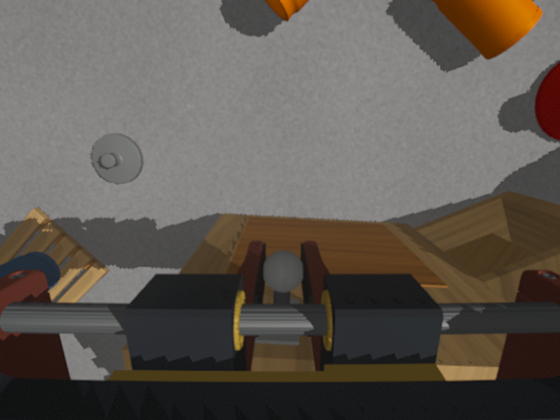

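```bash
python3 -m handwheel '[[[0,0,0.11],[6,-17.2,0],0.1],[[0,0,0.11],[6,-17.2,0],0.1],[[0,0,0.11],[6,-17.2,0],0.1],[[0,0,0.11],[6,-17.2,0],0.1],[[0,0,0.11],[6,-17.2,0],0.1],[[0,0,0.11],[6,-17.2,0],0.1],[[0,0,0.11],[6,-17.2,0],0.1],[[0,0,0.11],[6,-17.2,0],0.1],[[0,0,0.11],[6,-17.2,0],0.1],[[0,0,0],[0,0,0],0.1]]'
cat >> h.py <<'E'
th=np.radians(1.65); HH=(596,269)
def PK(phi,H=HH,by=159,z=221.5):
    a=th-phi; return np.r_[np.array(H)+[-48*np.cos(a)+by*np.sin(a),-48*np.sin(a)-by*np.cos(a)],z]
def door():
    o=ctrl.get_obs()['ee_pos']
    phi=np.radians(253.2+1.65)-np.arctan2(o[1]-HH[1],o[0]-HH[0])%(2*np.pi); print('phi',phi,'r',np.hypot(o[1]-HH[1],o[0]-HH[0]))
    go(PK(phi),91.65-np.degrees(phi))
E
python3 -c "
from h import *
door()"
```

```text
t: 9.02
ee_pos: [435.0, 298.2, 221.7]
orientation: [3.131, 0.204, 0.02]
ft_force: [-0.2, 0.2, 2.8]
width: 20.2
phi 1.4856944909066039 r 163.6638401905185
t 9.02 pos [435.  298.2 221.7] Z [ 0.013 -0.003 -1.   ] X [0.992 0.13  0.013] w 20.2 F [-0.2  0.2  2.8] q [ 0.58  0.29  1.86 -0.01  0.99  0.46]
 turn [ 0.005 -0.013  0.016] deg 1.2
 shift now-axes [-2.3 -0.7  0.2] ('after-turn axes', array([-2.3, -0.7,  0.2])) len 2.4
```

```bash
python3 -m handwheel '[[[0,0,0.11],[6,-17,0],0.1],[[0,0,0],[0,0,0],0.1],[[0,0,0],[0,0,0],0.7],[[0,0,0],[0,0,0],0.7],[[0,0,0],[0,0,0],0.7],[[0,0,0],[0,0,0],0.7],[[0,0,0],[0,0,-30],0.7],[[0,0,0],[0,0,-40],1],[[0,0,0],[0,0,-40],1],[[0,0,0],[0,0,-40],1]]'; python3 -c "
from h import *
door()
p=ctrl.get_image('wrist');save(p,'g_wrist');spots(p,['bolt_knob','door_hinge'])
p=ctrl.get_image('top');save(p,'g_top',(150,90,430,300),2.8);spots(p,['bolt_knob','door_hinge','jar','jar_mouth','rest'])
p=ctrl.get_image('scene');save(p,'g_scene',(180,100,460,310),2.8);spots(p,['bolt_knob','door_hinge','jar','jar_mouth','rest'])"
```

```text
t: 9.85
ee_pos: [433.7, 309.4, 366.4]
orientation: [3.124, 0.058, -0.009]
ft_force: [0.7, 1.2, -0.5]
width: 70.0
phi 1.5506457319189413 r 167.22541375765223
t 9.85 pos [433.7 309.4 366.4] Z [-0.005 -0.017 -1.   ] X [ 0.999  0.037 -0.006] w 70.0 F [ 0.7  1.2 -0.5] q [ 0.6   0.16  1.67 -0.01  1.32  0.57]
 turn [ 0.016  0.006 -0.012] deg 1.2
 shift now-axes [  1.9  -2.1 144.9] ('after-turn axes', array([  1.1,   0.3, 144.9])) len 144.9
bolt_knob 0.7 [438. 318. 231.] [288. 196.]
door_hinge 0.77 [601. 267. 233.] [441. 250.]
bolt_knob 0.68 [441. 317. 229.] [179. 240.]
door_hinge 0.63 [599. 265. 234.] [198. 189.]
door_hinge 0.52 [ 476. -519.    1.] [431. 238.]
jar 0.95 [266. 298.  27.] [197. 291.]
jar 0.46 [627. 153. 106.] [240. 186.]
jar_mouth 0.7 [709. 151.  59.] [242. 164.]
jar_mouth 0.63 [294. 214.  31.] [221. 284.]
rest 0.19 [440. 318. 229.] [179. 241.]
bolt_knob 0.56 [ 476. -251.   -1.] [232. 287.]
bolt_knob 0.41 [438. 319. 233.] [329. 119.]
door_hinge 0.65 [600. 270. 232.] [364. 152.]
door_hinge 0.32 [ 751. -197.    2.] [315. 325.]
jar 0.91 [261. 299.  32.] [281. 140.]
jar 0.7 [626. 147. 100.] [345. 206.]
jar_mouth 0.66 [ 752. -198.    4.] [315. 325.]
jar_mouth 0.58 [293. 214.  28.] [275. 159.]
```

View pics/g_top.png

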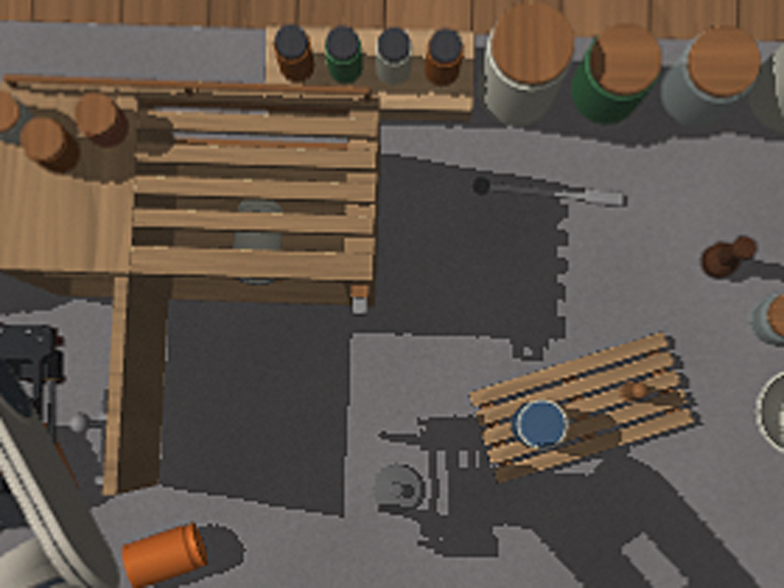

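View pics/g_scene.png

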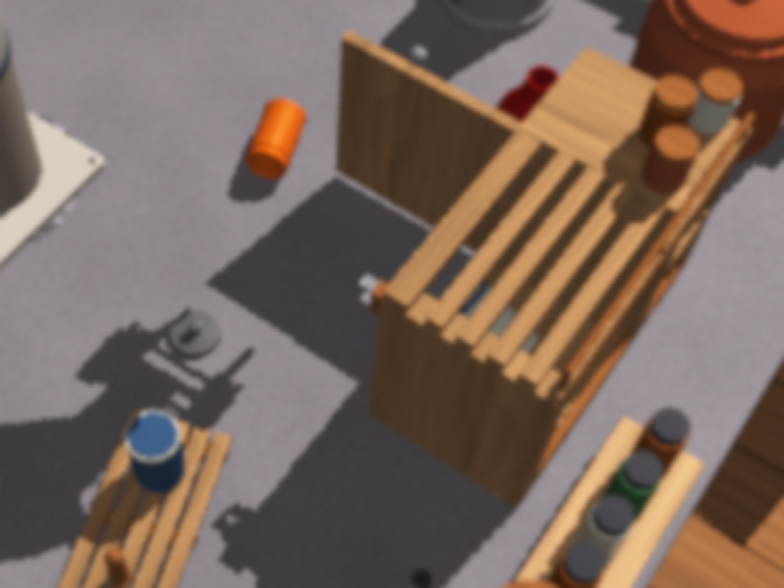

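Run:
```python
from h import *
from scipy.optimize import least_squares
p=ctrl.get_image("wrist"); M=R.from_rotvec(np.ravel(p["rvec"])).as_matrix(); c=-M.T@np.ravel(p["tvec"])
o=ctrl.get_obs(); Rc=R.from_rotvec(o["orientation"])
print("cam in tool",Rc.inv().apply(c-o["ee_pos"]),"cam z in tool",Rc.inv().apply(M[2]))
print(o["qpos"],o["ee_pos"],R.from_rotvec(o["orientation"]).as_matrix()[:,2])
D=[(.4238,1.6307,605.9,153.3,230.7),(.12,1.79,328.1,379.8,334.6),(.20,1.69,545.1,67.1,337.2),(.33,1.79,551.6,80.3,221.7),(.34,1.78,549.1,109.1,221.7),(.26,1.89,486.2,145.9,221.7),(.29,1.86,435,298.2,221.7),(o["qpos"][1],o["qpos"][2],*o["ee_pos"])]
D=np.array(D); r=np.hypot(D[:,2],D[:,3])
f=lambda v:np.r_[v[0]*np.sin(D[:,0])+v[1]*np.sin(D[:,0]+D[:,1])+v[2]*np.cos(D[:,0])*0+v[2]-r, v[0]*np.cos(D[:,0])+v[1]*np.cos(D[:,0]+D[:,1])+v[3]-D[:,4]]
s=least_squares(f,[450,450,0,0]);print(s.x,s.fun.round(1))
```

```text
cam in tool [   0.283  -72.405 -154.674] cam z in tool [-0.     0.263  0.965]
[ 0.604  0.16   1.675 -0.011  1.318  0.571] [434.411 310.566 365.055] [-0.004 -0.016 -1.   ]
[492.221 479.323 -10.033   6.869] [-8.3 -1.  -6.3  0.9  3.1 10.   4.5 -2.9  1.9  1.5  1.7  0.6 -1.  -1.5
 -5.5  2.4]
```

```bash
python3 -m handwheel '[[[0,0,-0.12],[0,0,-5],1],[[0,0,-0.12],[0,0,0],1],[[0,0,-0.12],[0,0,0],1],[[0,0,-0.12],[0,0,0],1],[[0,0,-0.12],[0,0,0],1],[[0,0,-0.12],[0,0,0],1],[[0,0,-0.12],[0,0,0],1],[[0,0,-0.12],[0,0,0],1],[[0,0,-0.12],[0,0,0],1],[[0,0,-0.12],[0,0,0],1]]'; python3 -c "
from h import *
go([500,130,390],91.65)"
```

```text
t: 11.48
ee_pos: [434.5, 310.9, 370.1]
orientation: [2.509, 1.873, -0.019]
ft_force: [0.1, -0.0, 0.8]
width: 88.1
t 11.48 pos [434.5 310.9 370.1] Z [-0.004 -0.016 -1.   ] X [ 0.285  0.959 -0.016] w 88.1 F [ 0.1 -0.   0.8] q [ 0.6   0.16  1.67 -0.01  1.33 -0.67]
 turn [-0.002  0.016 -0.317] deg 18.2
 shift now-axes [-155.1  114.3  -17.3] ('after-turn axes', array([-182.8,   60.3,  -19.9])) len 193.5
```

```bash
python3 -m handwheel '[[[0,0.005,-0.106],[0,0,-6],1],[[0,0.005,-0.106],[0,0,-6],1],[[0,0.005,-0.106],[0,0,-6],1],[[0,0,0],[-35,11,0],1],[[0,0,0],[-35,11,0],1],[[0,0,0],[-35,11,0],1],[[0,0,0],[-35,11,0],1],[[0,0,0],[-35,11,0],1],[[0,0.1,0],[0,0,0],1],[[0,0.1,0],[0,0,0],1]]'; python3 -c "
from h import *
go([500,130,390],91.65);print(repr(ctrl.get_obs()['qpos']),repr(ctrl.get_obs()['ee_pos']),repr(ctrl.get_obs()['orientation']))"
```

```text
t: 12.32
ee_pos: [501.5, 136.9, 389.4]
orientation: [-2.041, -2.18, -0.212]
ft_force: [-0.5, -0.2, -1.0]
width: 87.9
t 12.32 pos [501.5 136.9 389.4] Z [-0.011  0.203 -0.979] X [-0.065  0.977  0.203] w 87.9 F [-0.5 -0.2 -1. ] q [ 0.13  0.1   1.7   0.21  1.33 -1.56]
 turn [-0.001 -0.205  0.037] deg 11.9
 shift now-axes [-6.5 -1.9 -1.9] ('after-turn axes', array([-6.8, -1.7, -0.6])) len 7.1
array([ 0.126,  0.101,  1.704,  0.21 ,  1.327, -1.561]) array([501.466, 136.872, 389.419]) array([-2.041, -2.18 , -0.212])
```

```bash
python3 -m handwheel '[[[-0.1,0,0],[0,0,0],1],[[-0.1,0,0],[0,0,0],1],[[-0.1,0,0],[0,0,0],1],[[-0.1,0,0],[0,0,0],1],[[0,0.1,0],[0,0,0],1],[[0,0.1,0],[0,0,0],1],[[0,0.1,0],[0,0,0],1],[[0,0,0],[0,0,0],1],[[0,0,0],[0,0,0],1],[[0,0,0],[0,0,0],1]]'
cat > kin.py <<'E'
from h import *
from scipy.optimize import least_squares
def fk(q,v):
    h,L1,L2,T,a,b=v
    R1=R.from_euler("z",q[0]); R2=R1*R.from_euler("y",q[1]); R3=R2*R.from_euler("y",q[2])
    R6=R3*R.from_euler("z",q[3])*R.from_euler("y",q[4])*R.from_euler("z",q[5]+np.pi)
    p=np.array([0,0,h])+R1.apply([a,0,0])+R2.apply([0,0,L1])+R3.apply([b,0,L2])+R6.apply([0,0,T])
    return p,R6
E
python3 - <<'E'
from kin import *
D=[([1.30399796,.423848,1.630669,0,1.08858587,-.018995],[153.3,605.9,230.7],None),
([.126,.101,1.704,.21,1.327,-1.561],[501.466,136.872,389.419],[-2.041,-2.18,-.212]),
([0.604,0.16,1.675,-0.011,1.318,0.571],[434.411,310.566,365.055],None)]
for q,x in [((.12,.33,1.79,0,1.01,-1.47),(551.6,80.3,221.7)),((.27,.26,1.89,-.01,.98,-.88),(486.2,145.9,221.7)),((.58,.29,1.86,-.01,.99,.46),(435,298.2,221.7)),((.83,.12,1.79,0,1.23,-.79),(328.1,379.8,334.6))]: D.append((q,x,None))
o=ctrl.get_obs(); D.append((o["qpos"],o["ee_pos"],o["orientation"])); print(o["qpos"],o["ee_pos"],o["orientation"])
def f(v):
    e=[]
    for q,x,ro in D: e+=list(fk(q,v)[0]-np.array(x))
    return e
s=least_squares(f,[280,490,480,270,0,0],x_scale=100);print(s.x,np.array(s.fun).round(1))
for q,x,ro in D:
    if ro is not None: print("rot err",np.degrees((fk(q,s.x)[1].inv()*R.from_rotvec(ro)).magnitude()))
np.save("kin.npy",s.x); go()
E
```

```text
t: 13.15
ee_pos: [503.2, 131.8, 390.6]
orientation: [-1.972, -2.132, -0.999]
ft_force: [0.2, -0.2, -0.0]
width: 87.9
[-0.076 -0.057  1.996  0.704  0.939 -2.076] [503.187 131.761 390.604] [-1.972 -2.132 -0.999]
[329.922 579.532 488.555 322.805  -2.282  90.703] [ 11.7  -2.1  -2.8   1.3  -7.4  -0.6   7.3 -10.   -0.9   3.  -13.4   1.3
   5.7 -12.5   2.2   4.1 -13.7  -2.6   8.1 -12.2  -0.2   2.3  -1.    3.7]
rot err 0.03872727644166736
rot err 3.5668417650073143e-14
t 13.15 pos [503.2 131.8 390.6] Z [ 0.368  0.496 -0.786] X [-0.174  0.868  0.466] w 87.9 F [ 0.2 -0.2 -0. ] q [-0.08 -0.06  2.    0.7   0.94 -2.08]
```

```bash
cat > kin.py <<'E'
from h import *
from scipy.optimize import least_squares
def fk(q,v):
    h,L1,L2,T,a,b,c=v
    R1=R.from_euler("z",q[0]); R2=R1*R.from_euler("y",q[1]); R3=R2*R.from_euler("y",q[2])
    R6=R3*R.from_euler("z",q[3])*R.from_euler("y",q[4])*R.from_euler("z",q[5]+np.pi)
    p=np.array([0,0,h])+R1.apply([a,c,0])+R2.apply([0,0,L1])+R3.apply([b,0,L2])+R6.apply([0,0,T])
    return p,R6
E
python3 - <<'E'
from kin import *
D=[([1.30399796,.423848,1.630669,0,1.08858587,-.018995],[153.3,605.9,230.7]),
([.126,.101,1.704,.21,1.327,-1.561],[501.466,136.872,389.419]),
([0.604,0.16,1.675,-0.011,1.318,0.571],[434.411,310.566,365.055])]
for q,x in [((.12,.33,1.79,0,1.01,-1.47),(551.6,80.3,221.7)),((.27,.26,1.89,-.01,.98,-.88),(486.2,145.9,221.7)),((.58,.29,1.86,-.01,.99,.46),(435,298.2,221.7)),((.83,.12,1.79,0,1.23,-.79),(328.1,379.8,334.6))]: D.append((q,x))
o=ctrl.get_obs(); D.append((o["qpos"],o["ee_pos"]))
wt=[1,1,1,.3,.3,.3,.3,1]
def f(v): return np.concatenate([(fk(q,v)[0]-np.array(x))*w for (q,x),w in zip(D,wt)])
for x0 in ([280,490,480,270,0,0,0],[350,430,430,250,0,0,0]):
    s=least_squares(f,x0,x_scale=100);print(s.x,np.array(s.fun).round(1))
g=lambda v:f(np.r_[v[:4],0,0,v[4]])
s=least_squares(g,[330,490,480,300,0],x_scale=100);print(s.x,np.array(s.fun).round(1))
E
```

```text
[311.208 562.928 483.985 301.049   0.748  76.923  12.153] [-0.4 -0.3 -0.6  0.1  0.3 -0.1  0.1  0.1  0.2  0.7 -0.4  0.8  1.4 -0.
  1.  -0.3 -0.7 -0.4 -0.  -0.9  0.3 -0.1 -0.1 -0. ]
[311.208 562.928 483.985 301.049   0.748  76.923  12.153] [-0.4 -0.3 -0.6  0.1  0.3 -0.1  0.1  0.1  0.2  0.7 -0.4  0.8  1.4 -0.
  1.  -0.3 -0.7 -0.4 -0.  -0.9  0.3 -0.1 -0.1 -0. ]
[257.867 527.778 463.6   291.794  13.667] [-1.2  2.5  0.8 -6.2 -0.9  0.2 -5.6 -1.8  1.   3.7  0.4  0.5  5.6  1.7
  0.2  3.   2.  -1.1 -0.1 -0.3  0.4  6.5 -3.9 -2.1]
```

```bash
cat >> kin.py <<'E'
V=[311.208,562.928,483.985,301.049,0.748,76.923,12.153]
LO=np.array([-3,-.9,.09,-1.31,.11,-2.54]);HI=np.array([3,2.11,2.58,4.45,2.69,2.54])
def RT(yaw,pitch,roll=0):
    y=np.radians(yaw); x=np.array([np.cos(y),np.sin(y),0]); z=np.array([0,0,-1.]); yy=np.cross(z,x)
    return R.from_matrix(np.c_[x,yy,z])*R.from_euler("x",-pitch,degrees=True)*R.from_euler("z",roll)
def err(q,P,Rt):
    p,r=fk(q,V); return np.r_[(p-P)/100,(r.inv()*Rt).as_rotvec()]
def ik(P,Rt,q0):
    s=least_squares(err,np.clip(q0,LO+1e-3,HI-1e-3),args=(np.array(P),Rt),bounds=(LO,HI)); return s.x,np.abs(s.fun).max()
def iks(P,Rt,n=40,seed=0):
    g=np.random.default_rng(seed); out=[]
    for i in range(n):
        q,e=ik(P,Rt,g.uniform(LO,HI))
        if e<1e-3 and not any(np.abs(q-u).max()<.01 for u in out): out.append(q)
    return out
E
python3 - <<'E'
from kin import *
U=np.array([627,150,103.]);
for flip in (91.65,-88.35):
  for pit in (60,50,75):
    sg=1 if flip>0 else -1
    Rt=RT(flip,sg*pit); d=Rt.as_matrix()[:,2]
    print(flip,pit,d)
    for back in (0,120):
      for q in iks(U+43*d-back*np.array([1,.03,0])+[0,0,10*(back>0)],Rt): print("  back",back,q)
for y in (0,90,-90,180,16,106,-74): 
    for q in iks([497,-315,69],RT(y,0)): print("place",y,q)
E
```

```text
91.65 60 [ 0.866  0.025 -0.5  ]
  back 0 [0.313 0.757 2.143 3.481 0.818 1.479]
  back 120 [0.42  0.737 2.376 3.539 1.021 1.558]
91.65 50 [ 0.766  0.022 -0.643]
  back 0 [0.297 0.68  2.102 3.553 0.533 1.386]
  back 120 [0.391 0.622 2.34  3.573 0.706 1.473]
91.65 75 [ 0.966  0.028 -0.259]
  back 0 [0.331 0.907 2.16  3.451 1.237 1.547]
  back 120 [0.454 0.943 2.381 3.553 1.476 1.646]
-88.35 60 [ 0.866  0.025 -0.5  ]
  back 0 [ 0.313  0.757  2.143  3.481  0.818 -1.663]
  back 120 [ 0.42   0.737  2.376  3.539  1.021 -1.584]
-88.35 50 [ 0.766  0.022 -0.643]
  back 0 [ 0.297  0.68   2.102  3.553  0.533 -1.756]
  back 120 [ 0.391  0.622  2.34   3.573  0.706 -1.669]
-88.35 75 [ 0.966  0.028 -0.259]
  back 0 [ 0.331  0.907  2.16   3.451  1.237 -1.595]
  back 120 [ 0.454  0.943  2.381  3.553  1.476 -1.495]
place 0 [-0.586  0.595  1.8   -0.     0.747 -0.586]
place 90 [-0.586  0.595  1.8    0.     0.747 -2.156]
place -90 [-0.586  0.595  1.8   -0.     0.747  0.985]
place 16 [-0.586  0.595  1.8   -0.     0.747 -0.865]
place 106 [-0.586  0.595  1.8   -0.     0.747 -2.436]
place -74 [-0.586  0.595  1.8   -0.     0.747  0.706]
```

```bash
cat >> kin.py <<'E'
def plan(Pg,q456g,n,show=10,P0=None,Pfun=None):
    o=ctrl.get_obs(); q0=np.array(o["qpos"]); P0=np.array(o["ee_pos"]); q=q0.copy(); Rp=R.from_rotvec(o["orientation"]); Pp=P0
    for i in range(1,n+1):
        f=i/n; P=P0+f*(np.array(Pg)-P0); w3=q0[3:]+f*(np.array(q456g)-q0[3:])
        s=least_squares(lambda u:(fk(np.r_[u,w3],V)[0]-P)/100,np.clip(q[:3],LO[:3]+1e-3,HI[:3]-1e-3),bounds=(LO[:3],HI[:3]))
        qn=np.r_[s.x,w3]; r=fk(qn,V)[1]
        tv=(Rp.inv()*r).as_rotvec(); sh=Rp.inv().apply(P-Pp)
        if i<=show or i==n: print(i,"[[%.3f,%.3f,%.3f],[%.1f,%.1f,%.1f],"%(*tv,*sh),"deg%.1f"%np.degrees(np.linalg.norm(tv)),"dq%.2f"%np.abs(qn-q).max(),"q",qn.round(2),"e%.1f"%(100*np.abs(s.fun).max()),"Z",r.as_matrix()[:,2].round(2))
        q=qn;Rp=r;Pp=P
    return q
E
python3 - <<'E'
from kin import *
U=np.array([627,150,103.]);Rt=RT(-88.35,-60); d=Rt.as_matrix()[:,2]; S=U+(43-125)*d; print(S,d)
sol=iks(S,Rt); print(sol)
for P in ([480,140,330],): 
    sol=iks(P,Rt);print(sol)
    plan(P,sol[0][3:],26,26)
E
```

```text
[556.015 147.955 144.   ] [ 0.866  0.025 -0.5  ]
[array([ 0.407,  0.573,  2.368,  3.576,  0.863, -1.667])]
[array([ 0.496, -0.068,  2.41 ,  4.28 ,  0.444, -2.422])]
1 [[-0.054,0.069,0.128],[-0.7,-1.8,1.7], deg8.9 dq0.14 q [-0.12 -0.06  2.04  0.84  0.92 -2.09] e0.0 Z [ 0.41  0.55 -0.73]
2 [[-0.054,0.066,0.127],[-1.0,-1.8,1.5], deg8.8 dq0.14 q [-0.15 -0.06  2.09  0.98  0.9  -2.1 ] e0.0 Z [ 0.45  0.59 -0.67]
3 [[-0.053,0.062,0.126],[-1.3,-1.7,1.3], deg8.6 dq0.14 q [-0.18 -0.05  2.14  1.12  0.88 -2.12] e0.0 Z [ 0.5   0.61 -0.61]
4 [[-0.052,0.059,0.123],[-1.6,-1.6,1.2], deg8.4 dq0.14 q [-0.2  -0.05  2.19  1.25  0.86 -2.13] e0.0 Z [ 0.55  0.62 -0.55]
5 [[-0.050,0.054,0.120],[-1.8,-1.4,1.0], deg8.1 dq0.14 q [-0.21 -0.05  2.24  1.39  0.84 -2.14] e0.0 Z [ 0.6   0.62 -0.5 ]
6 [[-0.047,0.050,0.116],[-2.0,-1.2,0.8], deg7.7 dq0.14 q [-0.21 -0.04  2.29  1.53  0.83 -2.16] e0.0 Z [ 0.65  0.61 -0.45]
7 [[-0.045,0.045,0.111],[-2.2,-1.0,0.7], deg7.3 dq0.14 q [-0.2  -0.04  2.33  1.67  0.81 -2.17] e0.0 Z [ 0.69  0.59 -0.41]
8 [[-0.043,0.041,0.106],[-2.3,-0.8,0.5], deg6.9 dq0.14 q [-0.18 -0.04  2.37  1.8 
[... 1543 characters left out ...]
1.8,0.0], deg5.7 dq0.14 q [ 0.39 -0.04  2.49  3.59  0.54 -2.36] e0.0 Z [ 0.92  0.13 -0.37]
22 [[-0.033,0.014,0.098],[-1.5,2.0,0.1], deg6.0 dq0.14 q [ 0.42 -0.04  2.48  3.73  0.52 -2.37] e0.0 Z [ 0.92  0.11 -0.39]
23 [[-0.034,0.013,0.102],[-1.3,2.1,0.1], deg6.2 dq0.14 q [ 0.45 -0.05  2.46  3.87  0.5  -2.38] e0.0 Z [ 0.91  0.08 -0.41]
24 [[-0.034,0.013,0.106],[-1.1,2.2,0.2], deg6.4 dq0.14 q [ 0.47 -0.06  2.44  4.01  0.48 -2.4 ] e0.0 Z [ 0.9   0.06 -0.44]
25 [[-0.035,0.013,0.111],[-0.9,2.3,0.2], deg6.7 dq0.14 q [ 0.49 -0.06  2.43  4.14  0.46 -2.41] e0.0 Z [ 0.88  0.04 -0.47]
26 [[-0.035,0.013,0.115],[-0.6,2.4,0.3], deg6.9 dq0.14 q [ 0.5  -0.07  2.41  4.28  0.44 -2.42] e0.0 Z [ 0.87  0.02 -0.5 ]
```

Run:
```python
from kin import *
Rt=RT(-88.35,-60)
for P in ([490,145,220],[500,146,190]): print(iks(P,Rt,20))
P=[500,146,190];s=iks(P,Rt,20)[0]
plan(P,s[3:],28,10)
```

```text
[array([ 0.495,  0.295,  2.478,  3.764,  0.73 , -1.816])]
[array([ 0.481,  0.408,  2.469,  3.688,  0.815, -1.728])]
1 [[-0.025,0.059,0.129],[-2.9,-3.0,5.8], deg8.3 dq0.11 q [-0.11 -0.04  2.03  0.81  0.93 -2.06] e0.0 Z [ 0.38  0.54 -0.75]
2 [[-0.024,0.058,0.130],[-3.6,-2.8,5.6], deg8.3 dq0.11 q [-0.14 -0.03  2.06  0.92  0.93 -2.05] e0.0 Z [ 0.4   0.58 -0.7 ]
3 [[-0.023,0.057,0.131],[-4.2,-2.4,5.3], deg8.3 dq0.11 q [-0.17 -0.01  2.1   1.02  0.93 -2.04] e0.0 Z [ 0.43  0.62 -0.66]
4 [[-0.022,0.055,0.131],[-4.8,-1.9,5.0], deg8.2 dq0.11 q [-0.2   0.01  2.14  1.13  0.92 -2.03] e0.0 Z [ 0.46  0.64 -0.61]
5 [[-0.022,0.053,0.130],[-5.3,-1.3,4.7], deg8.1 dq0.11 q [-0.21  0.03  2.18  1.24  0.92 -2.01] e0.0 Z [ 0.49  0.66 -0.57]
6 [[-0.021,0.051,0.129],[-5.7,-0.7,4.4], deg8.0 dq0.11 q [-0.23  0.05  2.21  1.34  0.91 -2.  ] e0.0 Z [ 0.52  0.67 -0.53]
7 [[-0.021,0.048,0.126],[-5.9,-0.1,4.1], deg7.8 dq0.11 q [-0.23  0.07  2.25  1.45  0.91 -1.99] e0.0 Z [ 0.56  0.67 -0.49]
8 [[-0.021,0.045,0.123],[-6.1,0.6,3.8], deg7.6 dq0.11 q [-0.23  0.09  2.29  1.56  0.9  -1.98] e0.0 Z [ 0.59  0.67 -0.45]
9 [[-0.021,0.041,0.120],[-6.1,1.3,3.5], deg7.4 dq0.11 q [-0.23  0.11  2.32  1.66  0.9  -1.96] e0.0 Z [ 0.63  0.65 -0.42]
10 [[-0.021,0.038,0.115],[-6.1,1.9,3.3], deg7.1 dq0.11 q [-0.22  0.13  2.35  1.77  0.89 -1.95] e0.0 Z [ 0.66  0.64 -0.4 ]
28 [[-0.016,0.041,0.066],[-0.8,6.3,3.4], deg4.5 dq0.11 q [ 0.48  0.41  2.47  3.69  0.81 -1.73] e0.0 Z [ 0.87  0.02 -0.5 ]
```

```bash
python3 - <<'E' | cut -c1-110
from kin import *
plan([500,146,190],[3.69,.815,-1.73],33,33)
E
```

```text
1 [[-0.021,0.050,0.110],[-2.4,-2.6,5.0], deg7.0 dq0.09 q [-0.11 -0.04  2.02  0.79  0.94 -2.07] e0.0 Z [ 0.38  
2 [[-0.021,0.049,0.110],[-3.0,-2.4,4.8], deg7.0 dq0.09 q [-0.14 -0.03  2.05  0.89  0.93 -2.06] e0.0 Z [ 0.4   
3 [[-0.020,0.049,0.111],[-3.4,-2.1,4.6], deg7.0 dq0.09 q [-0.16 -0.02  2.08  0.98  0.93 -2.04] e0.0 Z [ 0.42  
4 [[-0.019,0.048,0.111],[-3.9,-1.8,4.3], deg7.0 dq0.09 q [-0.18 -0.    2.11  1.07  0.92 -2.03] e0.0 Z [ 0.44  
5 [[-0.019,0.046,0.111],[-4.3,-1.4,4.1], deg7.0 dq0.09 q [-0.2   0.01  2.15  1.16  0.92 -2.02] e0.0 Z [ 0.46  
6 [[-0.018,0.045,0.110],[-4.6,-1.0,3.9], deg6.9 dq0.09 q [-0.22  0.03  2.18  1.25  0.92 -2.01] e0.0 Z [ 0.49  
7 [[-0.018,0.043,0.109],[-4.8,-0.6,3.7], deg6.8 dq0.09 q [-0.23  0.05  2.21  1.34  0.91 -2.  ] e0.0 Z [ 0.52  
8 [[-0.018,0.041,0.108],[-5.0,-0.1,3.5], deg6.7 dq0.09 q [-0.23  0.06  2.24  1.43  0.91 -1.99] e0.0 Z [ 0.55  
9 [[-0.018,0.039,0.105],[-5.1,0.4,3.2], deg6.5 dq0.09 q [-0.23  0.08  2.27  1.52  0.91 -1.98] e0.0 Z [ 0.58  0
10 [[-0.018,0.036,0.103],[-5.2,0.9,3.1], deg6.3 dq0.09 q [-0.23  0.1   2.3   1.61  0.9  -1.97] e0.0 Z
[... 1860 characters left out ...]
2  3.15  0.84 -1.79] e0.0 Z [ 0.87  
28 [[-0.019,0.029,0.054],[-1.6,5.2,2.6], deg3.6 dq0.09 q [ 0.3   0.35  2.52  3.24  0.83 -1.78] e0.0 Z [ 0.87  
29 [[-0.018,0.030,0.053],[-1.4,5.3,2.7], deg3.6 dq0.09 q [ 0.34  0.36  2.51  3.33  0.83 -1.77] e0.0 Z [ 0.88  
30 [[-0.017,0.031,0.053],[-1.2,5.3,2.8], deg3.7 dq0.09 q [ 0.37  0.37  2.5   3.42  0.83 -1.76] e0.0 Z [ 0.88  
31 [[-0.016,0.032,0.054],[-1.0,5.3,2.8], deg3.7 dq0.09 q [ 0.41  0.38  2.49  3.51  0.82 -1.75] e0.0 Z [ 0.87  
32 [[-0.015,0.033,0.055],[-0.8,5.3,2.9], deg3.8 dq0.09 q [ 0.45  0.4   2.48  3.6   0.82 -1.74] e0.0 Z [ 0.87  
33 [[-0.014,0.035,0.056],[-0.6,5.3,2.9], deg3.8 dq0.09 q [ 0.48  0.41  2.47  3.69  0.82 -1.73] e0.0 Z [ 0.87
```

```bash
python3 -m handwheel '[[[-0.021,0.05,0.11],[-2.4,-2.6,5],1],[[-0.021,0.05,0.11],[-3,-2.4,4.8],1],[[-0.02,0.049,0.11],[-3.4,-2.1,4.6],1],[[-0.02,0.048,0.11],[-3.9,-1.8,4.3],1],[[-0.019,0.046,0.11],[-4.3,-1.4,4.1],1],[[-0.018,0.045,0.11],[-4.6,-1,3.9],1],[[-0.018,0.043,0.109],[-4.8,-0.6,3.7],1],[[-0.018,0.041,0.108],[-5,0,3.5],1],[[-0.018,0.039,0.105],[-5.1,0.4,3.2],1],[[-0.018,0.036,0.103],[-5.2,0.9,3],1]]'; python3 - <<'E' | cut -c1-110
from kin import *
go()
plan([500,146,190],[3.69,.815,-1.73],21,10)
E
```

```text
t: 13.98
ee_pos: [504.3, 143.2, 332.5]
orientation: [-2.197, -0.526, -1.177]
ft_force: [-0.8, 0.3, 0.8]
width: 87.8
t 13.98 pos [504.3 143.2 332.5] Z [ 0.613  0.657 -0.438] X [0.532 0.067 0.844] w 87.8 F [-0.8  0.3  0.8] q [-0
1 [[-0.017,0.036,0.107],[-5.8,1.9,2.9], deg6.6 dq0.10 q [-0.2   0.11  2.33  1.73  0.88 -1.93] e0.0 Z [ 0.64  0
2 [[-0.018,0.034,0.104],[-5.7,2.4,2.8], deg6.3 dq0.10 q [-0.19  0.13  2.36  1.82  0.87 -1.92] e0.0 Z [ 0.67  0
3 [[-0.019,0.032,0.099],[-5.5,3.0,2.6], deg6.1 dq0.10 q [-0.17  0.15  2.39  1.92  0.87 -1.91] e0.0 Z [ 0.7   0
4 [[-0.020,0.030,0.095],[-5.3,3.5,2.5], deg5.8 dq0.10 q [-0.15  0.16  2.41  2.02  0.87 -1.9 ] e0.0 Z [ 0.72  0
5 [[-0.021,0.028,0.091],[-5.0,3.9,2.4], deg5.6 dq0.10 q [-0.13  0.18  2.43  2.12  0.86 -1.89] e0.0 Z [ 0.75  0
6 [[-0.021,0.027,0.086],[-4.7,4.3,2.4], deg5.3 dq0.10 q [-0.1   0.2   2.45  2.22  0.86 -1.88] e0.0 Z [ 0.77  0
7 [[-0.022,0.027,0.082],[-4.4,4.6,2.4], deg5.1 dq0.10 q [-0.07  0.21  2.47  2.31  0.86 -1.87] e0.0 Z [ 0.79  0
8 [[-0.022,0.026,0.078],[-4.0,4.9,2.3], deg4.9 dq0.10 q [-0.04  0.23  2.48  2.41  0.85 -1.86] e0.0 Z [ 0.8   0
9 [[-0.023,0.026,0.074],[-3.7,5.2,2.4], deg4.7 dq0.10 q [-0.    0.24  2.49  2.51  0.85 -1.85] e0.0 Z [ 0.82  0
10 [[-0.023,0.026,0.070],[-3.4,5.4,2.4], deg4.5 dq0.10 q [ 0.04  0.26  2.5   2.61  0.85 -1.84] e0.0 Z [ 0.83  
21 [[-0.015,0.038,0.059],[-0.4,6.0,3.1], deg4.1 dq0.10 q [ 0.48  0.41  2.47  3.69  0.82 -1.73] e0.0 Z [ 0.87
```

Tracks the plan well; continue.

```bash
python3 -m handwheel '[[[-0.017,0.036,0.107],[-5.8,1.9,2.9],1],[[-0.018,0.034,0.104],[-5.7,2.4,2.8],1],[[-0.019,0.032,0.1],[-5.5,3,2.6],1],[[-0.02,0.03,0.095],[-5.3,3.5,2.5],1],[[-0.021,0.028,0.091],[-5,3.9,2.4],1],[[-0.021,0.027,0.086],[-4.7,4.3,2.4],1],[[-0.022,0.027,0.082],[-4.4,4.6,2.4],1],[[-0.022,0.026,0.078],[-4,4.9,2.3],1],[[-0.023,0.026,0.074],[-3.7,5.2,2.4],1],[[-0.023,0.026,0.07],[-3.4,5.4,2.4],1]]'
python3 - <<'E'
from kin import *
go([500,146,190],Rt=RT(-88.35,-60))
plan([500,146,190],[3.69,.815,-1.73],10,10)
E
```

```text
t: 14.82
ee_pos: [497.7, 160.2, 260.6]
orientation: [-1.992, 0.695, -0.955]
ft_force: [0.9, 0.5, 0.5]
width: 87.8
t 14.82 pos [497.7 160.2 260.6] Z [ 0.816  0.425 -0.393] X [ 0.564 -0.736  0.374] w 87.8 F [0.9 0.5 0.5] q [ 0.08  0.25  2.5   2.63  0.82 -1.79]
 turn [-0.202  0.376  0.615] deg 42.9
 shift now-axes [-14.7  66.5  23.6] ('after-turn axes', array([14.2, 60.2, 37. ])) len 72.1
1 [[-0.022,0.032,0.071],[-1.5,6.6,2.4], deg4.6 dq0.11 q [ 0.12  0.27  2.51  2.73  0.82 -1.78] e0.0 Z [ 0.83  0.39 -0.4 ]
2 [[-0.022,0.033,0.067],[-1.1,6.7,2.5], deg4.5 dq0.11 q [ 0.16  0.29  2.51  2.84  0.82 -1.78] e0.0 Z [ 0.84  0.35 -0.41]
3 [[-0.022,0.034,0.065],[-0.7,6.7,2.6], deg4.4 dq0.11 q [ 0.2   0.3   2.52  2.95  0.82 -1.77] e0.0 Z [ 0.85  0.32 -0.42]
4 [[-0.021,0.035,0.062],[-0.4,6.7,2.7], deg4.3 dq0.11 q [ 0.24  0.32  2.52  3.05  0.82 -1.76] e0.0 Z [ 0.86  0.28 -0.43]
5 [[-0.020,0.036,0.060],[-0.0,6.6,2.8], deg4.2 dq0.11 q [ 0.28  0.33  2.51  3.16  0.82 -1.76] e0.0 Z [ 0.87  0.24 -0.44]
6 [[-0.019,0.038,0.059],[0.2,6.6,3.0], deg4.2 dq0.11 q [ 0.32  0.35  2.51  3.27  0.82 -1.75] e0.0 Z [ 0.87  0.2  -0.45]
7 [[-0.018,0.039,0.058],[0.5,6.5,3.1], deg4.2 dq0.11 q [ 0.36  0.36  2.5   3.37  0.82 -1.75] e0.0 Z [ 0.87  0.16 -0.47]
8 [[-0.017,0.041,0.058],[0.8,6.4,3.3], deg4.2 dq0.11 q [ 0.41  0.38  2.49  3.48  0.82 -1.74] e0.0 Z [ 0.87  0.11 -0.48]
9 [[-0.016,0.043,0.058],[1.0,6.3,3.4], deg4.2 dq0.11 q [ 0.44  0.39  2.48  3.58  0.82 -1.74] e0.0 Z [ 0.87  0.07 -0.49]
10 [[-0.014,0.044,0.059],[1.2,6.2,3.6], deg4.3 dq0.11 q [ 0.48  0.41  2.47  3.69  0.82 -1.73] e0.0 Z [ 0.87  0.02 -0.5 ]
```

```bash
python3 -m handwheel '[[[-0.022,0.032,0.071],[-1.5,6.6,2.4],1],[[-0.022,0.033,0.067],[-1.1,6.7,2.5],1],[[-0.022,0.034,0.065],[-0.7,6.7,2.6],1],[[-0.021,0.035,0.062],[-0.4,6.7,2.7],1],[[-0.02,0.036,0.06],[0,6.6,2.8],1],[[-0.019,0.038,0.059],[0.2,6.6,3],1],[[-0.018,0.039,0.058],[0.5,6.5,3.1],1],[[-0.017,0.041,0.058],[0.8,6.4,3.3],1],[[-0.016,0.043,0.058],[1,6.3,3.4],1],[[-0.014,0.044,0.059],[1.2,6.2,3.6],1]]'
python3 - <<'E'
from kin import *
go([500,146,190],Rt=RT(-88.35,-60))
p=ctrl.get_image('wrist');save(p,'h_wrist');spots(p,['jar','jar_mouth','rest','door_hinge'])
spots(p,['jar'],'look_for')
E
```

```text
t: 15.65
ee_pos: [498.5, 172.3, 189.4]
orientation: [-1.59, 1.561, -0.844]
ft_force: [1.1, -0.7, 0.1]
width: 87.8
t 15.65 pos [498.5 172.3 189.4] Z [ 0.858  0.059 -0.509] X [ 0.043 -0.998 -0.043] w 87.8 F [ 1.1 -0.7  0.1] q [ 0.53  0.4   2.45  3.72  0.79 -1.7 ]
 turn [ 0.012  0.034 -0.03 ] deg 2.7
 shift now-axes [26.3 -1.7 -0.6] ('after-turn axes', array([26.4, -0.9,  0.3])) len 26.4
jar 0.79 [624. 147. 104.] [316. 212.]
rest 0.93 [664. 149.  19.] [311. 234.]
rest 0.63 [708. 154.  60.] [308. 190.]
door_hinge 0.75 [600. 266. 232.] [158. 112.]
jar 0.6 [630. 149. 105.] [314. 207.]
```

View pics/h_wrist.png

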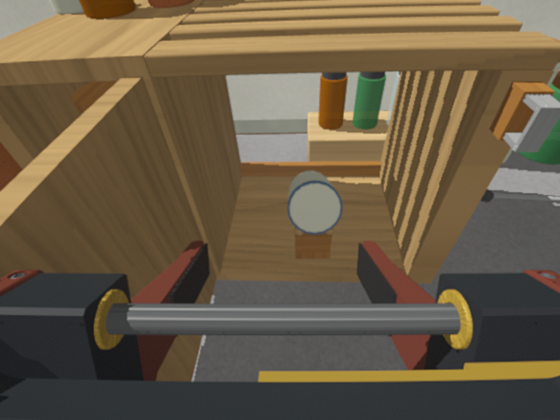

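```bash
python3 - <<'E'
from kin import *
go([545,148,150],Rt=RT(-88.35,-60))
E
python3 -m handwheel '[[[0.006,0.017,-0.015],[13,-1,0],1],[[0.006,0.017,-0.015],[13,0,0],1],[[0,0,0],[0,0,0],1],[[0,0,0],[0,0,15],1],[[0,0,0],[0,0,15],1],[[0,0,0],[0,0,15],1],[[0,0,0],[0,0,12],1],[[0,0,0],[0,0,0],1],[[0,0,0],[0,0,0],1],[[0,0,0],[0,0,0],1]]'
python3 - <<'E'
from kin import *
go([545,148,150],Rt=RT(-88.35,-60))
p=ctrl.get_image('wrist');save(p,'i_wrist');spots(p,['jar','jar_mouth','rest']); save(p,'i_crop',(230,130,400,270),4)
np.save("i.npy",np.array([p["rvec"],p["tvec"]]))
a=ctrl.get_image('top');save(a,'i_top',(220,150,270,200),10)
E
```

```text
t 15.95 pos [498.4 170.  189.7] Z [ 0.859  0.057 -0.509] X [ 0.044 -0.998 -0.038] w 87.7 F [ 0.  -0.1  0.2] q [ 0.53  0.4   2.45  3.71  0.79 -1.7 ]
 turn [ 0.011  0.032 -0.025] deg 2.4
 shift now-axes [25.5 10.1 58.9] ('after-turn axes', array([23.3, 11.4, 59.6])) len 65.0
t: 16.78
ee_pos: [550.5, 135.4, 161.1]
orientation: [-1.605, 1.557, -0.914]
ft_force: [-0.0, 0.2, -0.3]
width: 87.6
t 16.78 pos [550.5 135.4 161.1] Z [ 0.867  0.014 -0.498] X [ 0.024 -1.     0.012] w 87.6 F [-0.   0.2 -0.3] q [ 0.39  0.52  2.39  3.58  0.83 -1.7 ]
 turn [-0.002 -0.011  0.008] deg 0.8
 shift now-axes [-12.9  12.1   1. ] ('after-turn axes', array([-12.8,  12.2,   1.1])) len 17.7
jar 0.75 [628. 145. 105.] [273. 229.]
jar_mouth 0.71 [600. 154.   3.] [265. 312.]
rest 0.68 [669. 150.  20.] [272. 251.]
```

View pics/i_crop.png

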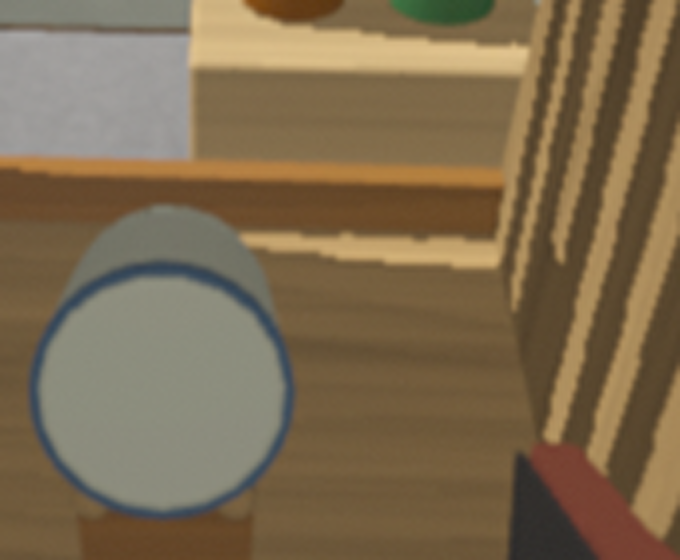

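View pics/i_top.png

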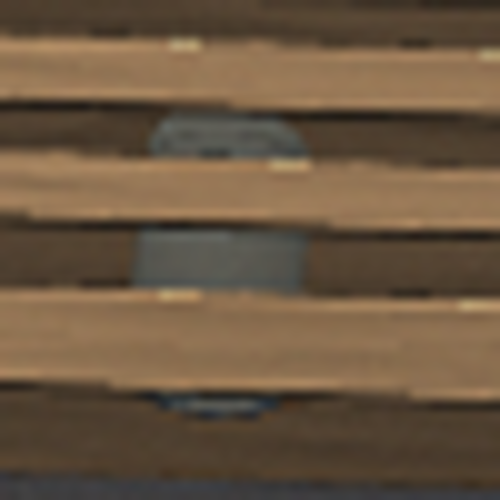

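View pics/i_wrist.png

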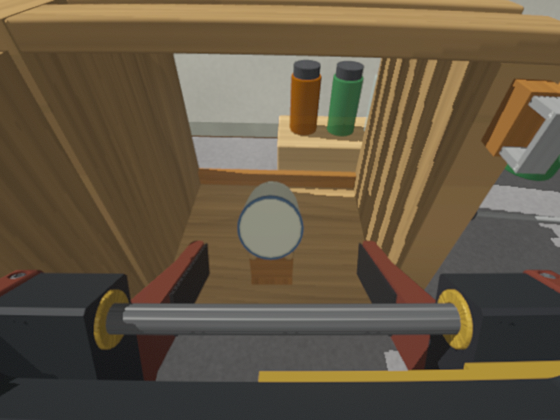

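Run:
```python
from kin import *
p=ctrl.get_image('wrist');a=ctrl.get_image('top')
def circ(U,d,r=29):
    x=np.cross(d,[0,0,1]);x/=np.linalg.norm(x);y=np.cross(x,d);t=np.linspace(0,2*np.pi,73)
    return U+r*(np.cos(t)[:,None]*x+np.sin(t)[:,None]*y)
def dax(yaw,pit=30): y,q=np.radians([yaw,pit]); return np.array([np.cos(q)*np.cos(y),np.cos(q)*np.sin(y),-np.sin(q)])
off=lambda x,y:(x/4+230-.375,y/4+130-.375)
l,t=off(31,261);r,b=off(294,518)
def f(U,yaw):
    c=pix(p,circ(U,dax(yaw))); return [c[:,0].min()-l,c[:,0].max()-r,c[:,1].min()-t,c[:,1].max()-b]
for yaw in (0,1.65,4):
    s=least_squares(f,[627,150,103],args=(yaw,),x_scale=10);print(yaw,s.x,s.fun.round(2))
    if yaw==1.65:
        im=a["pixels"][:,:,::-1].copy(); im=cv2.resize(im[150:200,220:270],None,fx=10,fy=10,interpolation=cv2.INTER_CUBIC)
        im2=cv2.resize(p["pixels"][130:270,230:400,::-1],None,fx=4,fy=4,interpolation=cv2.INTER_CUBIC)
        for k in (0,92):
            c=(pix(a,circ(s.x+k*dax(yaw),dax(yaw)))-[220,150]+.45)*10; cv2.polylines(im,[c.astype(int)],True,(0,0,255),1)
            c=(pix(p,circ(s.x+k*dax(yaw),dax(yaw)))-[230,130]+.375)*4; cv2.polylines(im2,[c.astype(int)],True,(0,0,255),1)
        cv2.imwrite("pics/j.png",np.vstack([im,im2[:500,:500]])[:, :500] if 0 else np.hstack([im2[:560,:300],np.pad(im,((0,60),(0,0),(0,0)))]))
```

```text
0 [626.352 148.797 108.434] [-0.39  0.39  0.39 -0.42]
1.65 [626.477 148.74  108.299] [-0.4   0.4   0.41 -0.43]
4 [626.52  148.635 108.255] [-0.41  0.42  0.42 -0.45]
```

View pics/j.png

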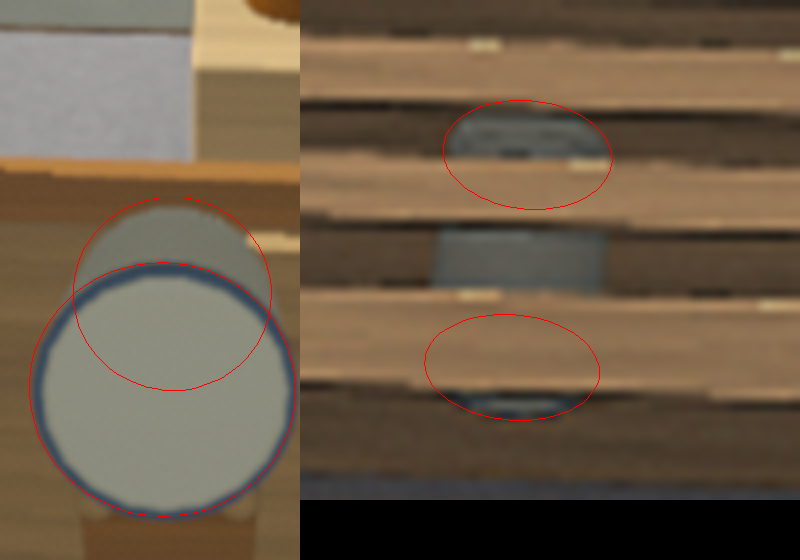

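Run:
```python
from kin import *
go([663.7,147.9,85],Rt=RT(-89,-60))
```

```text
t 17.13 pos [550.6 136.1 161.5] Z [ 0.867  0.016 -0.497] X [ 0.025 -1.     0.012] w 88.0 F [-0.4  0.8  0.3] q [ 0.39  0.52  2.39  3.58  0.83 -1.7 ]
 turn [-0.003  0.001  0.014] deg 0.8
 shift now-axes [ -9.9   9.9 136.4] ('after-turn axes', array([ -9.8,   9.6, 136.4])) len 137.1
```

```bash
python3 -m handwheel '[[[0,0,0.014],[-5,5,0],1],[[0,0,0],[-4.8,4.8,0],1],[[0,0,0],[0,0,0],1],[[0,0,0],[0,0,12],1],[[0,0,0],[0,0,12],1],[[0,0,0],[0,0,12],1],[[0,0,0],[0,0,12],1],[[0,0,0],[0,0,0],1],[[0,0,0],[0,0,0],1],[[0,0,0],[0,0,0],1]]'
python3 - <<'E'
from kin import *
go([663.7,147.9,85],Rt=RT(-89,-60))
p=ctrl.get_image('wrist');save(p,'k_wrist')
def circ(U,d,r=29):
    x=np.cross(d,[0,0,1]);x/=np.linalg.norm(x);y=np.cross(x,d);t=np.linspace(0,2*np.pi,73)
    return U+r*(np.cos(t)[:,None]*x+np.sin(t)[:,None]*y)
c=pix(p,circ(np.array([626.5,147.2,106.5]),np.array([.866,.015,-.5])));print(c.min(0),c.max(0))
E
```

```text
t: 17.97
ee_pos: [592.3, 148.3, 124.7]
orientation: [-1.591, 1.565, -0.905]
ft_force: [-0.0, 0.4, 0.2]
width: 88.1
t 17.97 pos [592.3 148.3 124.7] Z [ 0.868  0.016 -0.497] X [ 0.018 -1.    -0.002] w 88.1 F [-0.   0.4  0.2] q [ 0.38  0.64  2.29  3.56  0.86 -1.67]
 turn [-0.004  0.001 -0.002] deg 0.2
 shift now-axes [ 1.7 -1.  81.7] ('after-turn axes', array([ 1.6, -1.3, 81.7])) len 81.7
[243.916 198.255] [328.102 277.684]
```

View pics/k_wrist.png

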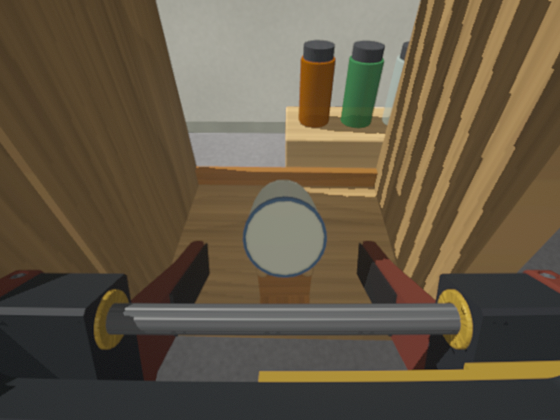

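```bash
python3 -m handwheel '[[[0,0,0],[0.7,-2.3,0],1],[[0,0,0],[0,0,12],1],[[0,0,0],[0,0,12],1],[[0,0,0],[0,0,12],1],[[0,0,0],[0,0,12],1],[[0,0,0],[0,0,12],1],[[0,0,0],[0,0,12],1],[[0,0,0],[0,0,6],1],[[0,0,0],[0,0,0],1],[[0,0,0],[0,0,0],1]]'
python3 - <<'E'
from kin import *
go([666,148.5,86],Rt=RT(-89,-60))
p=ctrl.get_image('wrist');save(p,'l_wrist')
E
```

```text
t: 18.85
ee_pos: [669.1, 148.4, 83.9]
orientation: [-1.59, 1.565, -0.906]
ft_force: [0.1, 0.8, -0.0]
width: 87.3
t 18.85 pos [669.1 148.4  83.9] Z [ 0.868  0.016 -0.496] X [ 0.017 -1.    -0.002] w 87.3 F [ 0.1  0.8 -0. ] q [ 0.31  0.76  2.13  3.49  0.81 -1.67]
 turn [-0.004  0.001 -0.002] deg 0.3
 shift now-axes [-0.1 -0.3 -3.7] ('after-turn axes', array([-0.1, -0.3, -3.7])) len 3.7
```

View pics/l_wrist.png

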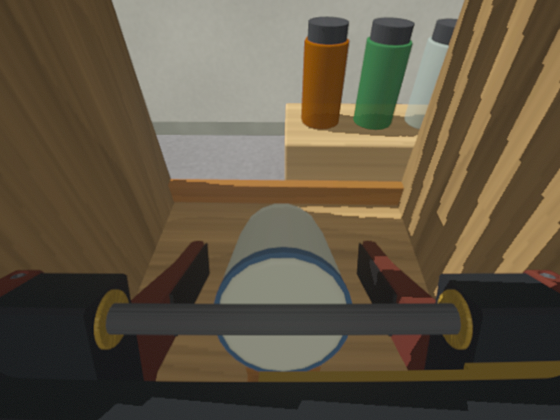

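```bash
python3 -m handwheel '[[[0,0,0],[0,0,0],0.8],[[0,0,0],[0,0,0],0.6],[[0,0,0],[0,0,0],0.5],[[0,0,0],[0,0,0],0.5],[[0,0,0],[0,0,0],0.5],[[0,0,0],[0,0,0],0.5],[[0,0,0],[0,0,0],0.5],[[0,0,0],[0,0,0],0.5],[[0,0,0],[0,0,0],0.5],[[0,0,0],[0,0,0],0.5]]'
python3 - <<'E'
from kin import *
go()
p=ctrl.get_image('wrist');save(p,'m_wrist')
d=RT(-89,-60).as_matrix()[:,2];P=ctrl.get_obs()["ee_pos"]
for up,back in ((12,0),(12,90),(30,180)): print(iks(P-back*d*[1,1,1]+[0,0,up],RT(-89,-60),20))
E
```

```text
t: 19.73
ee_pos: [667.1, 148.9, 84.6]
orientation: [-1.592, 1.564, -0.905]
ft_force: [1.1, -0.0, -0.1]
width: 58.5
t 19.73 pos [667.1 148.9  84.6] Z [ 0.867  0.017 -0.497] X [ 0.019 -1.    -0.002] w 58.5 F [ 1.1 -0.  -0.1] q [ 0.31  0.75  2.14  3.49  0.81 -1.67]
[array([ 0.313,  0.722,  2.143,  3.507,  0.785, -1.684])]
[array([ 0.377,  0.587,  2.304,  3.573,  0.815, -1.691])]
[array([ 0.472,  0.363,  2.443,  3.73 ,  0.755, -1.783])]
```

View pics/m_wrist.png

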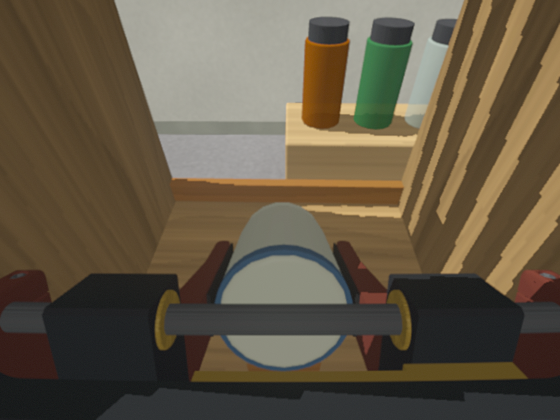

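```bash
python3 -m handwheel '[[[0,0,0],[0,-5,0],0.5],[[0,0,0],[0,-6,0],0.5],[[0,0,0],[0,-4,-5],0.5],[[0,0,0],[0,0,-14],0.5],[[0,0,0],[0,0,-14],0.5],[[0,0,0],[0,0,-14],0.5],[[0,0,0],[0,0,-14],0.5],[[0,0,0],[0,0,-14],0.5],[[0,0,0],[0,0,-14],0.5],[[0,0,0],[0,0,-14],0.5]]'
python3 - <<'E'
from kin import *
go([500,146,200],Rt=RT(-89,-60))
p=ctrl.get_image('wrist');save(p,'n_wrist')
E
```

```text
t: 20.62
ee_pos: [575.0, 145.3, 153.5]
orientation: [-1.596, 1.569, -0.902]
ft_force: [0.1, -0.2, -2.3]
width: 58.1
t 20.62 pos [575.  145.3 153.5] Z [ 0.865  0.016 -0.502] X [ 0.018 -1.    -0.001] w 58.1 F [ 0.1 -0.2 -2.3] q [ 0.39  0.55  2.33  3.59  0.8  -1.7 ]
 turn [ 0.003  0.001 -0.001] deg 0.2
 shift now-axes [ -2.1  -2.6 -88.2] ('after-turn axes', array([ -2. ,  -2.8, -88.2])) len 88.3
```

View pics/n_wrist.png

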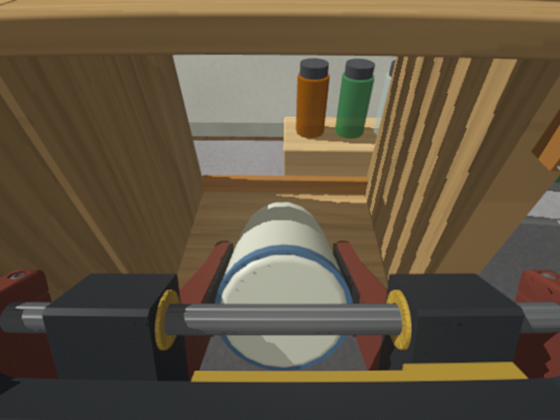

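```bash
python3 -m handwheel '[[[0,0,0],[0,-1,-14.5],0.5],[[0,0,0],[0,-1,-14.5],0.5],[[0,0,0],[0,-1,-14.5],0.5],[[0,0,0],[0,0,-14.5],0.5],[[0,0,0],[0,0,-14.5],0.5],[[0,0,0],[0,0,-12],0.5],[[0,0,0],[0,0,0],0.5],[[0,0,0],[0,0,0],0.5],[[0,0,0],[0,0,0],0.5],[[0,0,0],[0,0,0],0.5]]'
python3 - <<'E'
from kin import *
go()
g=iks([460,-100,340],RT(19,0),15);print(g)
plan([460,-100,340],g[0][3:],40,40)
E
```

```text
t: 21.5
ee_pos: [491.1, 142.1, 203.5]
orientation: [-1.599, 1.567, -0.899]
ft_force: [0.2, 0.2, -1.6]
width: 57.9
t 21.5 pos [491.1 142.1 203.5] Z [ 0.864  0.019 -0.503] X [ 0.021 -1.    -0.001] w 57.9 F [ 0.2  0.2 -1.6] q [ 0.49  0.35  2.48  3.73  0.78 -1.77]
[array([-0.24 ,  0.068,  1.838, -0.   ,  1.236, -0.571])]
1 [[0.012,-0.023,-0.020],[6.0,-2.5,-2.5], deg1.9 dq0.09 q [ 0.45  0.35  2.5   3.64  0.79 -1.74] e0.0 Z [ 0.87  0.04 -0.49]
2 [[0.012,-0.024,-0.017],[6.0,-2.4,-2.6], deg1.8 dq0.09 q [ 0.4   0.34  2.51  3.55  0.8  -1.71] e0.0 Z [ 0.87  0.07 -0.48]
3 [[0.011,-0.023,-0.015],[6.0,-2.3,-2.7], deg1.7 dq0.09 q [ 0.36  0.33  2.53  3.45  0.81 -1.68] e0.0 Z [ 0.88  0.09 -0.47]
4 [[0.011,-0.023,-0.012],[6.0,-2.3,-2.8], deg1.6 dq0.09 q [ 0.31  0.33  2.54  3.36  0.82 -1.65] e0.0 Z [ 0.88  0.11 -0.46]
5 [[0.010,-0.022,-0.010],[5.9,-2.2,-3.0], deg1.5 dq0.09 q [ 0.26  0.32  2.55  3.27  0.83 -1.62] e0.0 Z [ 0.88  0.14 -0.46]
6 [[0.010,-0.022,-0.009],[5.9,-2.2,-3.1], deg1.5 dq0.09 q [ 0.2   0.32  2.56  3.17  0.84 -1.59] e0.0 Z [ 0.88  0.16 -0.45]
7 [[0.010,-0.021,-0.008],[5.8,-2.2,-3.2], d
[... 3476 characters left out ...]
 deg5.7 dq0.09 q [-0.45  0.08  1.93  0.47  1.18 -0.72] e0.0 Z [ 0.17  0.38 -0.91]
36 [[-0.066,-0.053,-0.053],[-0.3,4.3,-5.5], deg5.7 dq0.09 q [-0.41  0.07  1.91  0.37  1.19 -0.69] e0.0 Z [ 0.13  0.31 -0.94]
37 [[-0.067,-0.052,-0.051],[-0.8,4.6,-5.2], deg5.7 dq0.09 q [-0.37  0.07  1.88  0.28  1.2  -0.66] e0.0 Z [ 0.09  0.24 -0.97]
38 [[-0.069,-0.052,-0.049],[-1.3,4.9,-4.8], deg5.7 dq0.09 q [-0.33  0.07  1.86  0.19  1.21 -0.63] e0.0 Z [ 0.06  0.16 -0.98]
39 [[-0.070,-0.051,-0.047],[-1.8,5.1,-4.4], deg5.7 dq0.09 q [-0.28  0.07  1.85  0.09  1.22 -0.6 ] e0.0 Z [ 0.03  0.08 -1.  ]
40 [[-0.072,-0.051,-0.045],[-2.3,5.3,-3.9], deg5.7 dq0.09 q [-0.24  0.07  1.84  0.    1.24 -0.57] e0.0 Z [ 0. -0. -1.]
```

```bash
python3 - <<'E' | cut -c1-130
from kin import *
plan([500,140,290],[2.3,.72,-1.4],10,10)
E
```

```text
1 [[0.016,-0.052,-0.037],[0.2,-7.9,-3.6], deg3.8 dq0.14 q [ 0.43  0.33  2.5   3.59  0.77 -1.73] e0.0 Z [ 0.87  0.07 -0.49]
2 [[0.017,-0.051,-0.037],[0.3,-8.0,-3.5], deg3.7 dq0.14 q [ 0.38  0.31  2.51  3.45  0.76 -1.69] e0.0 Z [ 0.87  0.12 -0.48]
3 [[0.017,-0.048,-0.038],[0.4,-8.0,-3.4], deg3.6 dq0.14 q [ 0.32  0.29  2.52  3.3   0.76 -1.66] e0.0 Z [ 0.87  0.17 -0.46]
4 [[0.016,-0.046,-0.040],[0.6,-8.0,-3.3], deg3.6 dq0.14 q [ 0.26  0.27  2.52  3.16  0.75 -1.62] e0.0 Z [ 0.87  0.22 -0.45]
5 [[0.016,-0.045,-0.043],[0.8,-8.1,-3.2], deg3.7 dq0.14 q [ 0.2   0.25  2.52  3.02  0.75 -1.58] e0.0 Z [ 0.86  0.26 -0.44]
6 [[0.015,-0.043,-0.048],[1.0,-8.1,-3.1], deg3.8 dq0.14 q [ 0.15  0.23  2.52  2.87  0.74 -1.55] e0.0 Z [ 0.85  0.31 -0.43]
7 [[0.013,-0.042,-0.053],[1.2,-8.1,-3.0], deg4.0 dq0.14 q [ 0.09  0.21  2.51  2.73  0.74 -1.51] e0.0 Z [ 0.84  0.35 -0.42]
8 [[0.011,-0.041,-0.060],[1.5,-8.0,-2.9], deg4.2 dq0.14 q [ 0.04  0.18  2.49  2.59  0.73 -1.47] e0.0 Z [ 0.82  0.39 -0.41]
9 [[0.009,-0.040,-0.067],[1.9,-8.0,-2.9], deg4.5 dq0.14 q [-0.    0.16  2.48  2.44  0.73 -1.44] e0.0 Z [ 0.81  0.43 -0.41]
10 [[0.006,-0.040,-0.074],[2.3,-7.9,-2.9], deg4.8 dq0.14 q [-0.04  0.14  2.46  2.3   0.72 -1.4 ] e0.0 Z [ 0.78  0.46 -0.42]
```

```bash
python3 -m handwheel '[[[0.016,-0.052,-0.037],[0.2,-7.9,-3.6],0.5],[[0.017,-0.051,-0.037],[0.3,-8,-3.5],0.5],[[0.017,-0.048,-0.038],[0.4,-8,-3.4],0.5],[[0.016,-0.046,-0.04],[0.6,-8,-3.3],0.5],[[0.016,-0.045,-0.043],[0.8,-8.1,-3.2],0.5],[[0.015,-0.043,-0.048],[1,-8.1,-3.1],0.5],[[0.013,-0.042,-0.053],[1.2,-8.1,-3],0.5],[[0.011,-0.041,-0.06],[1.5,-8,-2.9],0.5],[[0.009,-0.04,-0.067],[1.9,-8,-2.9],0.5],[[0.006,-0.04,-0.074],[2.3,-7.9,-2.9],0.5]]'; python3 - <<'E' | cut -c1-130
from kin import *
go()
plan([450,-110,330],[0,1.236,-.57],22,22)
E
```

```text
t: 22.33
ee_pos: [501.7, 140.7, 285.7]
orientation: [-1.968, 0.76, -0.806]
ft_force: [0.4, 0.5, -1.8]
width: 58.0
t 22.33 pos [501.7 140.7 285.7] Z [ 0.768  0.477 -0.426] X [ 0.607 -0.755  0.248] w 58.0 F [ 0.4  0.5 -1.8] q [-0.06  0.15  2.45  
1 [[0.002,-0.017,-0.021],[7.7,3.8,-8.1], deg1.5 dq0.10 q [-0.11  0.14  2.44  2.14  0.75 -1.35] e0.0 Z [ 0.76  0.49 -0.43]
2 [[0.000,-0.018,-0.022],[7.5,4.0,-8.2], deg1.6 dq0.10 q [-0.17  0.14  2.43  2.04  0.77 -1.31] e0.0 Z [ 0.75  0.5  -0.43]
3 [[-0.002,-0.020,-0.024],[7.2,4.1,-8.4], deg1.8 dq0.10 q [-0.22  0.13  2.42  1.94  0.79 -1.27] e0.0 Z [ 0.73  0.52 -0.44]
4 [[-0.005,-0.022,-0.026],[6.9,4.3,-8.5], deg2.0 dq0.10 q [-0.27  0.12  2.41  1.83  0.82 -1.23] e0.0 Z [ 0.72  0.53 -0.45]
5 [[-0.008,-0.025,-0.029],[6.6,4.5,-8.6], deg2.2 dq0.10 q [-0.32  0.11  2.39  1.73  0.84 -1.2 ] e0.0 Z [ 0.7   0.54 -0.46]
6 [[-0.011,-0.028,-0.032],[6.3,4.8,-8.8], deg2.5 dq0.10 q [-0.36  0.11  2.37  1.63  0.86 -1.16] e0.0 Z [ 0.68  0.55 -0.48]
7 [[-0.015,-0.031,-0.035],[5.9,5.1,-8.9], deg2.8 dq0.10 q [-0.4   0.1   2.34  1.53  0.89 -1.12] e0.0 Z [ 0.65  0.56 -0.
[... 1170 characters left out ...]
dq0.10 q [-0.43  0.05  1.98  0.51  1.12 -0.75] e0.0 Z [ 0.22  0.38 -0.9 ]
18 [[-0.061,-0.063,-0.044],[-2.3,9.5,-6.7], deg5.6 dq0.10 q [-0.4   0.05  1.95  0.41  1.14 -0.72] e0.0 Z [ 0.17  0.32 -0.93]
19 [[-0.063,-0.065,-0.042],[-3.1,9.7,-5.9], deg5.7 dq0.10 q [-0.37  0.06  1.92  0.31  1.17 -0.68] e0.0 Z [ 0.12  0.25 -0.96]
20 [[-0.066,-0.066,-0.039],[-3.9,9.9,-5.1], deg5.8 dq0.10 q [-0.34  0.06  1.89  0.2   1.19 -0.64] e0.0 Z [ 0.07  0.17 -0.98]
21 [[-0.069,-0.066,-0.037],[-4.5,10.1,-4.1], deg5.9 dq0.10 q [-0.3   0.07  1.87  0.1   1.21 -0.61] e0.0 Z [ 0.02  0.09 -1.  ]
22 [[-0.071,-0.067,-0.035],[-5.2,10.2,-3.1], deg5.9 dq0.10 q [-0.27  0.08  1.85  0.    1.24 -0.57] e0.0 Z [-0.02  0.01 -1.  ]
```

```bash
python3 -m handwheel '[[[0.002,-0.017,-0.021],[7.7,3.8,-8.1],0.5],[[0,-0.018,-0.022],[7.5,4,-8.2],0.5],[[-0.002,-0.02,-0.024],[7.2,4.1,-8.4],0.5],[[-0.005,-0.022,-0.026],[6.9,4.3,-8.5],0.5],[[-0.008,-0.025,-0.029],[6.6,4.5,-8.6],0.5],[[-0.011,-0.028,-0.032],[6.3,4.8,-8.8],0.5],[[-0.015,-0.031,-0.035],[5.9,5.1,-8.9],0.5],[[-0.019,-0.035,-0.038],[5.4,5.4,-9],0.5],[[-0.023,-0.038,-0.042],[4.9,5.8,-9.1],0.5],[[-0.028,-0.042,-0.044],[4.3,6.2,-9.1],0.5]]'; python3 - <<'E' | cut -c1-130
from kin import *
go()
plan([450,-140,320],[0,1.236,-.57],13,13)
E
```

```text
t: 23.17
ee_pos: [478.3, 16.8, 303.0]
orientation: [-2.295, 0.323, -0.649]
ft_force: [-0.2, 0.8, -1.6]
width: 58.1
t 23.17 pos [478.3  16.8 303. ] Z [ 0.538  0.576 -0.615] X [ 0.842 -0.403  0.358] w 58.1 F [-0.2  0.8 -1.6] q [-0.49  0.08  2.23  
1 [[-0.032,-0.041,-0.039],[3.5,7.7,-8.9], deg3.7 dq0.09 q [-0.51  0.08  2.19  1.08  0.99 -0.97] e0.0 Z [ 0.5   0.57 -0.65]
2 [[-0.036,-0.043,-0.039],[2.8,8.1,-8.8], deg3.9 dq0.09 q [-0.51  0.08  2.16  0.99  1.01 -0.94] e0.0 Z [ 0.46  0.56 -0.69]
3 [[-0.039,-0.046,-0.040],[2.1,8.6,-8.6], deg4.1 dq0.09 q [-0.51  0.07  2.12  0.9   1.03 -0.9 ] e0.0 Z [ 0.42  0.54 -0.73]
4 [[-0.043,-0.048,-0.040],[1.4,9.0,-8.3], deg4.3 dq0.09 q [-0.51  0.07  2.09  0.81  1.05 -0.87] e0.0 Z [ 0.38  0.51 -0.77]
5 [[-0.046,-0.050,-0.039],[0.6,9.3,-8.0], deg4.5 dq0.09 q [-0.5   0.07  2.05  0.72  1.07 -0.84] e0.0 Z [ 0.33  0.48 -0.81]
6 [[-0.049,-0.052,-0.038],[-0.1,9.7,-7.6], deg4.6 dq0.09 q [-0.49  0.07  2.02  0.63  1.09 -0.8 ] e0.0 Z [ 0.29  0.44 -0.85]
7 [[-0.051,-0.054,-0.037],[-0.9,10.1,-7.1], deg4.8 dq0.09 q [-0.47  0.07  1.98  0.54  1.11 -0.77] e0.0 Z [ 0.24  0.4  -0.89]
8 [[-0.054,-0.055,-0.035],[-1.6,10.4,-6.5], deg4.9 dq0.09 q [-0.46  0.07  1.95  0.45  1.13 -0.74] e0.0 Z [ 0.19  0.35 -0.92]
9 [[-0.056,-0.056,-0.034],[-2.3,10.6,-5.8], deg4.9 dq0.09 q [-0.43  0.08  1.92  0.36  1.16 -0.7 ] e0.0 Z [ 0.14  0.29 -0.95]
10 [[-0.058,-0.057,-0.032],[-3.0,10.8,-5.1], deg5.0 dq0.09 q [-0.41  0.08  1.9   0.27  1.18 -0.67] e0.0 Z [ 0.1   0.23 -0.97]
11 [[-0.060,-0.058,-0.030],[-3.6,11.0,-4.2], deg5.1 dq0.09 q [-0.38  0.09  1.88  0.18  1.2  -0.64] e0.0 Z [ 0.05  0.16 -0.99]
12 [[-0.062,-0.059,-0.028],[-4.2,11.1,-3.3], deg5.2 dq0.09 q [-0.36  0.1   1.86  0.09  1.22 -0.6 ] e0.0 Z [ 0.    0.09 -1.  ]
13 [[-0.063,-0.060,-0.026],[-4.7,11.2,-2.4], deg5.2 dq0.09 q [-0.33  0.11  1.84  0.    1.24 -0.57] e0.0 Z [-0.04  0.01 -1.  ]
```

```bash
python3 -m handwheel '[[[-0.032,-0.041,-0.039],[3.5,7.7,-8.9],0.5],[[-0.036,-0.043,-0.039],[2.8,8.1,-8.8],0.5],[[-0.039,-0.046,-0.04],[2.1,8.6,-8.6],0.5],[[-0.043,-0.048,-0.04],[1.4,9,-8.3],0.5],[[-0.046,-0.05,-0.039],[0.6,9.3,-8],0.5],[[-0.049,-0.052,-0.038],[-0.1,9.7,-7.6],0.5],[[-0.051,-0.054,-0.037],[-0.9,10,-7],0.5],[[-0.054,-0.055,-0.035],[-1.6,10.4,-6.5],0.5],[[-0.056,-0.056,-0.034],[-2.3,10.6,-5.8],0.5],[[-0.058,-0.057,-0.032],[-3,10.8,-5],0.5]]'; python3 - <<'E' | cut -c1-170
from kin import *
go([490,-300,220],yaw=20)
p=ctrl.get_image('wrist');save(p,'o_wrist');spots(p,['free_peg','free_peg_tip','other_jar'])
E
```

```text
t: 24.0
ee_pos: [453.7, -119.6, 314.0]
orientation: [-2.935, -0.24, -0.112]
ft_force: [-0.1, 0.5, -2.9]
width: 58.1
t 24.0 pos [ 453.7 -119.6  314. ] Z [ 0.059  0.199 -0.978] X [0.984 0.153 0.091] w 58.1 F [-0.1  0.5 -2.9] q [-0.42  0.1   1.88  0.22  1.2  -0.66]
 turn [-0.179 -0.109 -0.185] deg 16.0
 shift now-axes [ -0.5 198.3  58.2] ('after-turn axes', array([-27.6, 181.9,  94. ])) len 206.6
free_peg 0.46 [664. 150.  19.] [422.  69.]
free_peg_tip 0.77 [ 499. -319.   91.] [278. 370.]
```

View pics/o_wrist.png

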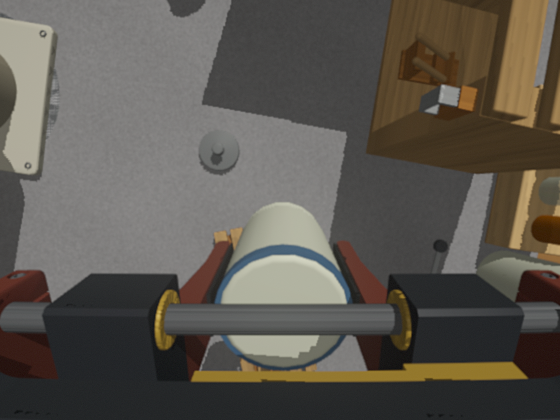

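Run:
```python
from kin import *
a=ctrl.get_image('top');b=ctrl.get_image('scene')
A=cv2.resize(a["pixels"][200:270,310:410,::-1],None,fx=6,fy=6,interpolation=cv2.INTER_CUBIC)
def mark(im,p,x0,y0,s,P,c=(0,0,255)):
    for u in (pix(p,P)-[x0,y0]+.5)*s-.5: cv2.circle(im,tuple(u.round().astype(int)),2,c,-1)
B=cv2.resize(b["pixels"][235:335,190:275,::-1],None,fx=5,fy=5,interpolation=cv2.INTER_CUBIC)
Pk=np.array([[498,-317,z] for z in (20,55,90)],float)
mark(A,a,310,200,6,Pk);mark(B,b,190,235,5,Pk)
S=np.array([[454.9,-195.3,112]]);mark(A,a,310,200,6,S);mark(B,b,190,235,5,S)
cv2.imwrite("pics/p1.png",A);cv2.imwrite("pics/p2.png",B)
```

```text
(no output)
```

View pics/p1.png

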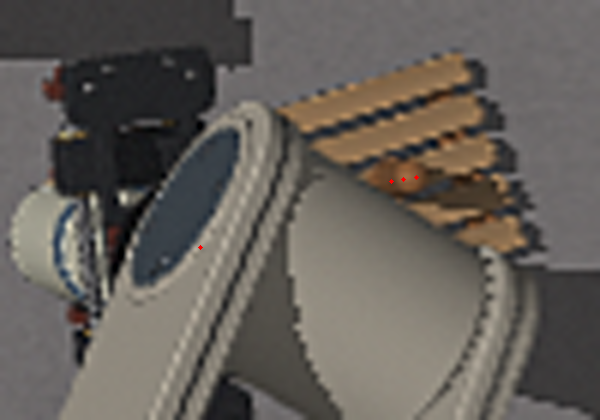

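View pics/p2.png

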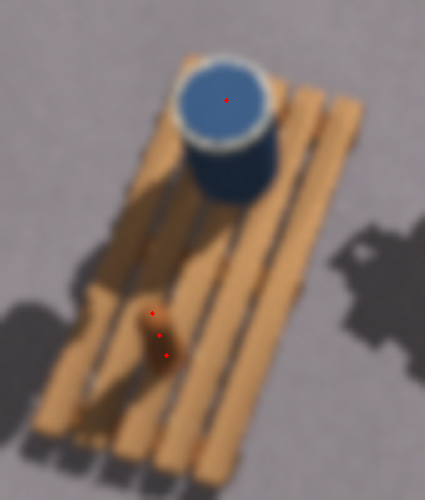

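```bash
python3 -m handwheel '[[[-0.06,-0.036,-0.062],[0,0,0],0.5],[[-0.06,-0.036,-0.062],[0,0,0],0.5],[[-0.06,-0.036,-0.062],[0,0,0],0.5],[[0,0,0],[-4,28,10],0.5],[[0,0,0],[-4,28,10],0.5],[[0,0,0],[-4,28,10],0.5],[[0,0,0],[-4,28,10],0.5],[[0,0,0],[-4,28,10],0.5],[[0,0,0],[-4,28,10],0.5],[[0,0,0],[0,0,0],0.5]]'
python3 - <<'E'
from kin import *
go([498,-317,180],yaw=20)
E
```

```text
t: 25.13
ee_pos: [484.4, -283.6, 244.8]
orientation: [-3.077, -0.549, -0.005]
ft_force: [-0.6, 1.5, -1.7]
width: 58.2
t 25.13 pos [ 484.4 -283.6  244.8] Z [ 0.     0.016 -1.   ] X [0.938 0.346 0.006] w 58.2 F [-0.6  1.5 -1.7] q [-0.56  0.32  1.76  0.02  1.08 -0.92]
 turn [-0.015 -0.006  0.004] deg 0.9
 shift now-axes [ 0.8 37.  64.3] ('after-turn axes', array([ 1.3, 36. , 64.8])) len 74.2
```

```bash
python3 -m handwheel '[[[-0.015,-0.006,0.004],[0.6,12,12],0.5],[[0,0,0],[0.6,12,12],0.5],[[0,0,0],[0,12,12],0.5],[[0,0,0],[0,0,12],0.5],[[0,0,0],[0,0,12],0.5],[[0,0,0],[0,0,0],0.5],[[0,0,0],[0,0,0],0.5],[[0,0,0],[0,0,0],0.5],[[0,0,0],[0,0,0],0.5],[[0,0,0],[0,0,0],0.5]]'
python3 - <<'E'
from kin import *
go([498,-317,150],yaw=20)
p=ctrl.get_image('wrist');save(p,'q_wrist')
spots(p,['free_peg','free_peg_tip'])
b=ctrl.get_image('scene');spots(b,['jar','jar_mouth','free_peg','free_peg_tip']);save(b,'q_scene',(180,220,290,330),6)
E
```

```text
t: 25.97
ee_pos: [492.0, -314.1, 178.9]
orientation: [-3.083, -0.523, 0.002]
ft_force: [-0.3, -0.3, -1.8]
width: 57.8
t 25.97 pos [ 492.  -314.1  178.9] Z [-0.004  0.014 -1.   ] X [0.944 0.33  0.001] w 57.8 F [-0.3 -0.3 -1.8] q [-0.59  0.43  1.75  0.01  0.97 -0.94]
 turn [-0.014 -0.001 -0.013] deg 1.1
 shift now-axes [ 4.7  5.1 28.9] ('after-turn axes', array([ 4.6,  4.8, 28.9])) len 29.7
free_peg 0.95 [ 502. -319.   20.] [289. 210.]
free_peg 0.21 [ 454. -198.  115.] [285.  57.]
free_peg_tip 0.64 [ 595. -499.   -0.] [310. 353.]
jar 0.9 [ 491. -316.  220.] [212. 278.]
jar 0.61 [264. 302.  30.] [282. 140.]
jar_mouth 0.94 [295. 214.  29.] [275. 159.]
jar_mouth 0.77 [ 492. -315.  133.] [217. 290.]
free_peg 0.94 [ 498. -317.   20.] [223. 306.]
free_peg_tip 0.85 [ 498. -316.   88.] [220. 297.]
free_peg_tip 0.42 [ 453. -193.  108.] [235. 254.]
```

View pics/q_wrist.png

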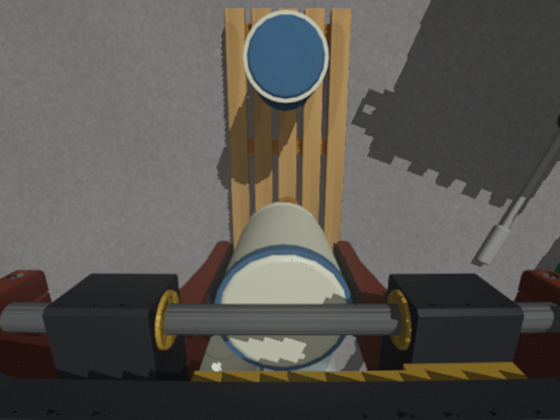

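View pics/q_scene.png

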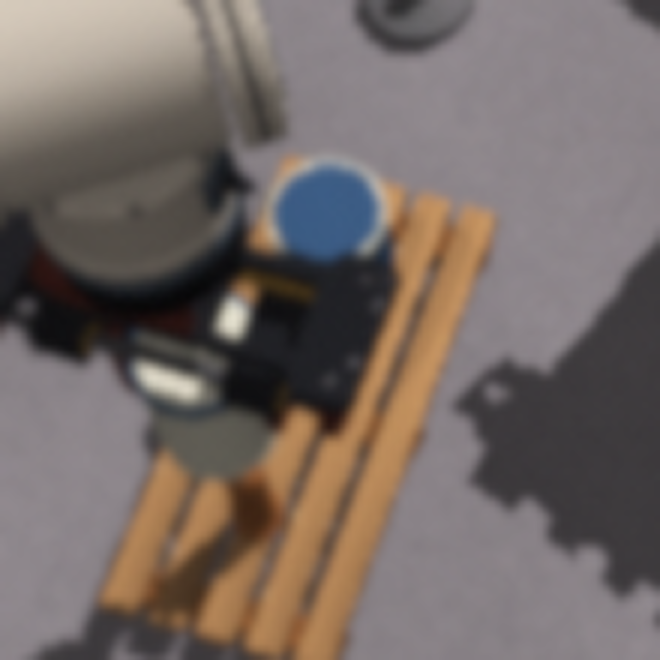

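```bash
python3 -m handwheel '[[[-0.014,-0.001,0],[5,5,0],0.5],[[0,0,0],[0,0,0],0.5],[[0,0,0],[0,0,10],0.5],[[0,0,0],[0,0,10],0.5],[[0,0,0],[0,0,8],0.5],[[0,0,0],[0,0,0],0.5],[[0,0,0],[0,0,0],0.5],[[0,0,0],[0,0,0],0.5],[[0,0,0],[0,0,0],0.5],[[0,0,0],[0,0,0],0.5]]'
python3 - <<'E'
from kin import *
go([498.5,-317.5,66],yaw=19)
b=ctrl.get_image('scene');spots(b,['jar','jar_mouth'],n=1);save(b,'r_scene',(180,220,290,330),6)
E
```

```text
t: 27.2
ee_pos: [498.3, -317.4, 145.6]
orientation: [-3.096, -0.525, 0.004]
ft_force: [0.4, -1.2, -2.8]
width: 57.7
t 27.2 pos [ 498.3 -317.4  145.6] Z [-0.003  0.001 -1.   ] X [ 0.944  0.33  -0.002] w 57.7 F [ 0.4 -1.2 -2.8] q [-0.59  0.48  1.76 -0.    0.9  -0.92]
 turn [-0.002  0.002  0.004] deg 0.3
 shift now-axes [ 0.3  0.3 79.6] ('after-turn axes', array([ 0.1,  0.2, 79.6])) len 79.6
jar 0.57 [261. 304.  28.] [282. 139.]
jar_mouth 0.77 [ 500. -320.   99.] [219. 297.]
```

View pics/r_scene.png

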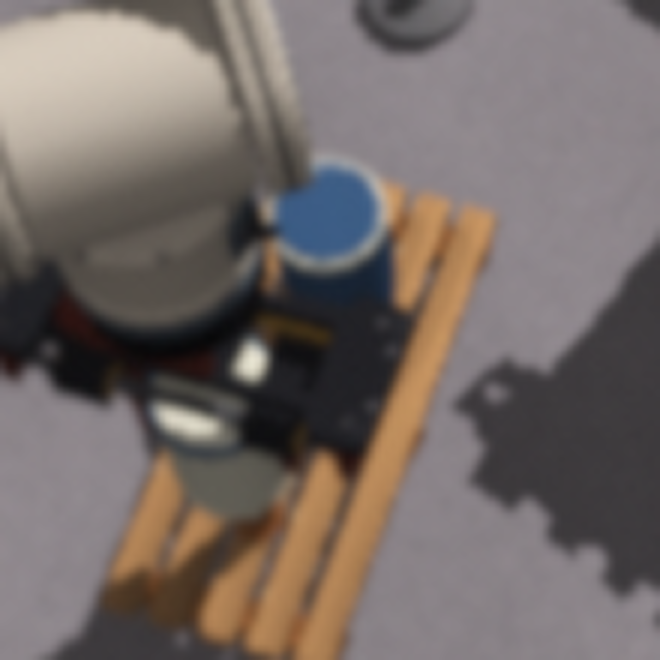

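```bash
python3 -m handwheel '[[[0,0,0],[0,0,7],0.5],[[0,0,0],[0,0,7],0.5],[[0,0,0],[0,0,7],0.5],[[0,0,0],[0,0,7],0.5],[[0,0,0],[0,0,7],0.5],[[0,0,0],[0,0,7],0.5],[[0,0,0],[0,0,7],0.5],[[0,0,0],[0,0,6],0.5],[[0,0,0],[0,0,4],0.5],[[0,0,0],[0,0,0],0.5]]'
python3 - <<'E'
from kin import *
go([498.5,-317.5,66],yaw=19)
E
```

```text
t: 28.18
ee_pos: [498.1, -317.3, 79.8]
orientation: [-3.096, -0.525, 0.004]
ft_force: [0.4, 0.1, -1.8]
width: 58.3
t 28.18 pos [ 498.1 -317.3   79.8] Z [-0.003  0.001 -1.   ] X [ 0.944  0.33  -0.002] w 58.3 F [ 0.4  0.1 -1.8] q [-0.59  0.58  1.79 -0.    0.77 -0.92]
 turn [-0.002  0.002  0.004] deg 0.3
 shift now-axes [ 0.4  0.4 13.8] ('after-turn axes', array([ 0.4,  0.4, 13.8])) len 13.8
```

```bash
python3 -m handwheel '[[[0,0,0],[0,0,2],0.5],[[0,0,0],[0,0,2],0.5],[[0,0,0],[0,0,2],0.5],[[0,0,0],[0,0,1.5],0.5],[[0,0,0],[0,0,1],0.5],[[0,0,0],[0,0,1],0.5],[[0,0,0],[0,0,1],0.5],[[0,0,0],[0,0,0.7],0.5],[[0,0,0],[0,0,0.7],0.5],[[0,0,0],[0,0,0],0.5]]'
python3 - <<'E'
from kin import *
go([498.5,-317.5,66],yaw=19)
p=ctrl.get_image('wrist');save(p,'s_wrist')
E
```

```text
t: 29.02
ee_pos: [499.0, -317.9, 67.9]
orientation: [3.097, 0.525, -0.001]
ft_force: [-0.4, 0.3, -2.0]
width: 58.1
t 29.02 pos [ 499.  -317.9   67.9] Z [-0.001 -0.001 -1.   ] X [ 0.944  0.33  -0.001] w 58.1 F [-0.4  0.3 -2. ] q [-0.59  0.6   1.79 -0.    0.75 -0.92]
 turn [0.    0.001 0.004] deg 0.3
 shift now-axes [-0.3 -0.5  1.9] ('after-turn axes', array([-0.3, -0.5,  1.9])) len 2.0
```

View pics/s_wrist.png

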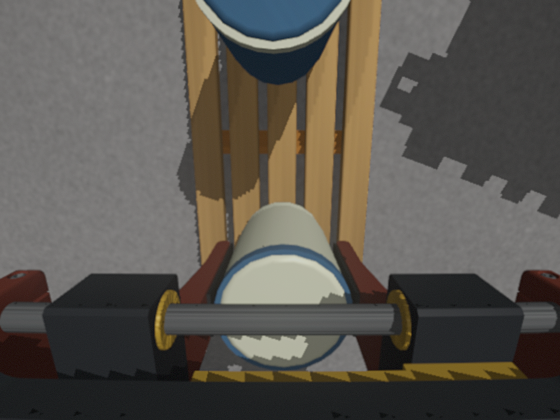

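```bash
python3 -m handwheel '[[[0,0,0],[0,0,0.5],0.5],[[0,0,0],[0,0,0.5],0.5],[[0,0,0],[0,0,0.5],0.5],[[0,0,0],[0,0,0.5],0.5],[[0,0,0],[0,0,0.5],0.5],[[0,0,0],[0,0,0],0.5],[[0,0,0],[0,0,0],0.5],[[0,0,0],[0,0,0],0.5],[[0,0,0],[0,0,0],0.5],[[0,0,0],[0,0,0],0.5]]'
python3 - <<'E'
from kin import *
go([498.5,-317.5,66],yaw=19)
E
```

```text
t: 29.9
ee_pos: [499.2, -318.3, 66.0]
orientation: [3.096, 0.525, -0.0]
ft_force: [-0.2, -0.1, -0.3]
width: 58.2
t 29.9 pos [ 499.2 -318.3   66. ] Z [ 0.    -0.001 -1.   ] X [ 0.944  0.33  -0.   ] w 58.2 F [-0.2 -0.1 -0.3] q [-0.59  0.6   1.79 -0.    0.75 -0.92]
 turn [0.001 0.    0.004] deg 0.3
 shift now-axes [-0.4 -1.  -0. ] ('after-turn axes', array([-0.4, -1. , -0. ])) len 1.0
```

```bash
python3 -m handwheel '[[[0,0,0],[-0.4,-0.8,0.4],0.5],[[0,0,0],[0,0,0.4],0.5],[[0,0,0],[0,0,0.4],0.5],[[0,0,0],[0,0,0],0.5],[[0,0,0],[0,0,0],0.5],[[0,0,0],[0,0,0],0.5],[[0,0,0],[0,0,0],0.5],[[0,0,0],[0,0,0],0.5],[[0,0,0],[0,0,0],0.5],[[0,0,0],[0,0,0],0.5]]'
python3 - <<'E'
from kin import *
go([498.5,-317.5,66],yaw=19)
E
```

```text
t: 30.73
ee_pos: [499.2, -318.3, 65.9]
orientation: [3.095, 0.525, 0.002]
ft_force: [-0.5, 0.2, 1.9]
width: 57.8
t 30.73 pos [ 499.2 -318.3   65.9] Z [ 0.002 -0.003 -1.   ] X [0.944 0.33  0.001] w 57.8 F [-0.5  0.2  1.9] q [-0.59  0.6   1.79 -0.    0.74 -0.92]
 turn [ 0.003 -0.001  0.004] deg 0.3
 shift now-axes [-0.4 -1.  -0.1] ('after-turn axes', array([-0.4, -1. , -0.1])) len 1.0
```

```bash
python3 -m handwheel '[[[0,0,0],[0,0,0],0.7],[[0,0,0],[0,0,0],0.75],[[0,0,0],[0,0,0],0.8],[[0,0,0],[0,0,0],0.9],[[0,0,0],[0,0,0],1],[[0,0,0],[0,0,0],1],[[0,0,0],[0,0,0],1],[[0,0,0],[0,0,0],1],[[0,0,0],[0,0,0],1],[[0,0,0],[0,0,0],1]]'
python3 - <<'E'
from kin import *
go([498.5,-317.5,66],yaw=19)
p=ctrl.get_image('wrist');save(p,'t_wrist');spots(p,["jar","other_jar"])
E
```

```text
t: 31.57
ee_pos: [499.5, -318.0, 65.3]
orientation: [3.095, 0.525, 0.002]
ft_force: [-0.3, 0.1, 0.8]
width: 87.5
t 31.57 pos [ 499.5 -318.    65.3] Z [ 0.002 -0.002 -1.   ] X [0.944 0.33  0.001] w 87.5 F [-0.3  0.1  0.8] q [-0.59  0.6   1.79 -0.    0.74 -0.92]
 turn [ 0.003 -0.001  0.004] deg 0.3
 shift now-axes [-0.8 -0.8 -0.7] ('after-turn axes', array([-0.8, -0.8, -0.7])) len 1.3
```

View pics/t_wrist.png

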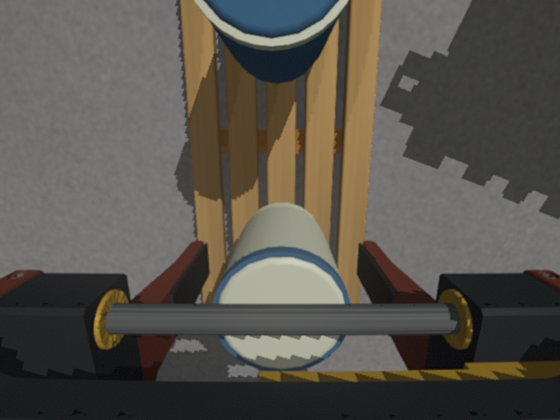

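```bash
python3 -m handwheel '[[[0,0,0],[0,0,-12],1],[[0,0,0],[0,0,-12],1],[[0,0,0],[0,0,-14],1],[[0,0,0],[0,0,-20],1],[[0,0,0],[0,0,-30],1],[[0,0,0],[0,0,-35],1],[[0,0,0],[0,0,-35],1],[[0,0,0],[0,0,-35],1],[[0,0,0],[0,0,-35],1],[[0,0,0],[0,0,-35],1]]'
python3 - <<'E'
from kin import *
go([436,317,380],yaw=0)
p=ctrl.get_image('wrist');save(p,'u_wrist');spots(p,["jar","jar_mouth","other_jar"])
b=ctrl.get_image('scene');spots(b,["jar","jar_mouth","bolt_knob"]);save(b,'u_scene',(180,220,290,330),5)
print(PK(1.61))
E
```

```text
t: 32.55
ee_pos: [494.7, -314.6, 342.3]
orientation: [-3.093, -0.524, 0.01]
ft_force: [0.6, -0.6, 0.3]
width: 88.0
t 32.55 pos [ 494.7 -314.6  342.3] Z [-0.007  0.003 -1.   ] X [ 0.944  0.33  -0.005] w 88.0 F [ 0.6 -0.6  0.3] q [-0.59  0.26  1.6  -0.    1.29 -0.92]
 turn [-0.005  0.006  0.336] deg 19.3
 shift now-axes [ 152.6 -615.8  -35.1] ('after-turn axes', array([ -58.7, -631.6,  -37.7])) len 635.4
jar 0.81 [ 500. -323.  110.] [285. 197.]
jar_mouth 0.76 [ 503. -319.   20.] [288. 184.]
other_jar 0.64 [ 452. -197.  116.] [282.  87.]
other_jar 0.58 [ 752. -194.   -2.] [453. 161.]
jar 0.92 [261. 306.  30.] [282. 139.]
jar 0.91 [ 498. -321.  106.] [218. 296.]
jar_mouth 0.61 [ 500. -322.   20.] [222. 307.]
jar_mouth 0.56 [296. 214.  26.] [275. 160.]
bolt_knob 0.44 [436. 319. 235.] [328. 118.]
[437.508 318.652 221.5  ]
```

View pics/u_wrist.png

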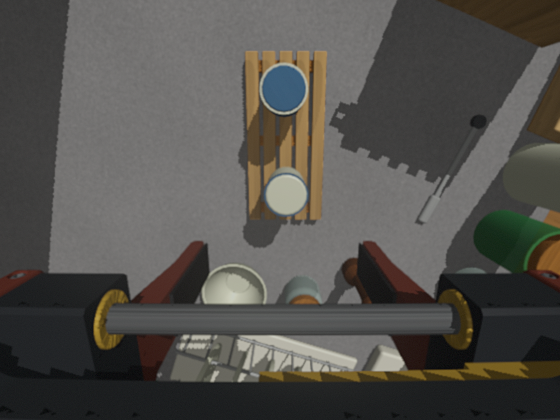

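View pics/u_scene.png

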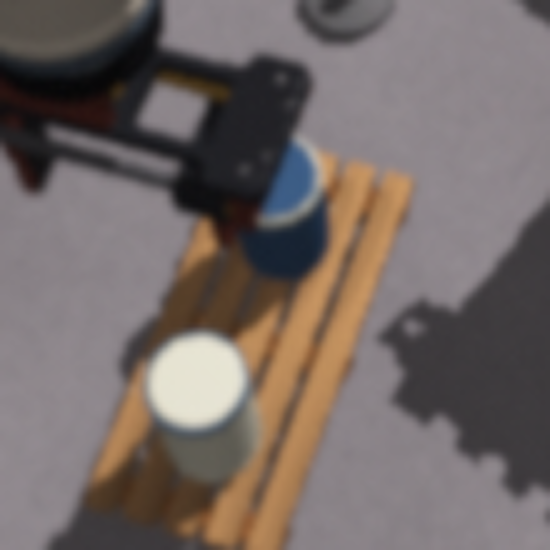

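```bash
python3 -m handwheel '[[[0,0.006,0.112],[0,-10,-10],1],[[0,0,0.112],[0,-20,-10],1],[[0,0,0.112],[0,-30,-5],1],[[0,0,0],[-3,-39,0],1],[[0,0,0],[-3,-39,0],1],[[0,0,0],[-3,-39,0],1],[[0,0,0],[-3,-39,0],1],[[0,0,0],[-3,-39,0],1],[[0,0,0],[-3,-39,0],1],[[0,0,0],[-3,-39,0],1]]'
python3 - <<'E'
from kin import *
go([437.5,318.5,340],yaw=-0.6)
E
```

```text
t: 33.78
ee_pos: [461.3, 25.1, 353.5]
orientation: [-3.126, 0.047, 0.046]
ft_force: [0.7, -0.3, -1.0]
width: 87.8
t 33.78 pos [461.3  25.1 353.5] Z [-0.029  0.015 -0.999] X [ 0.999 -0.03  -0.03 ] w 87.8 F [ 0.7 -0.3 -1. ] q [0.02 0.06 1.82 0.02 1.29 0.04]
 turn [-0.015  0.029 -0.02 ] deg 2.2
 shift now-axes [ -32.2 -292.3   18.7] ('after-turn axes', array([ -26.9, -293.1,   13.5])) len 294.7
```

```bash
python3 -m handwheel '[[[-0.015,0.029,-0.02],[-3,-38,0],1],[[0,0,0],[-3,-38,0],1],[[0,0,0],[-3,-38,0],1],[[0,0,0],[-3,-38,0],1],[[0,0,0],[-3,-38,0],1],[[0,0,0],[-3,-36,0],1],[[0,0,0],[-3,-32,0],1],[[0,0,0],[-2,-20,0],1],[[0,0,0],[0,-10,0],1],[[0,0,0],[0,0,0],1]]'
python3 - <<'E'
from kin import *
p=ctrl.get_image('wrist');save(p,'v_wrist');spots(p,["bolt_knob","door_hinge"])
b=ctrl.get_image('scene');spots(b,["bolt_knob"],n=1)
go([437.5,318.5,340],yaw=-0.6)
E
```

```text
t: 34.62
ee_pos: [431.3, 332.5, 341.0]
orientation: [3.132, -0.002, -0.031]
ft_force: [0.1, -1.2, -0.2]
width: 87.8
bolt_knob 0.6 [440. 321. 231.] [294. 224.]
door_hinge 0.66 [603. 269. 233.] [462. 277.]
door_hinge 0.65 [439. 318. 231.] [293. 227.]
bolt_knob 0.57 [437. 318. 237.] [328. 118.]
t 34.87 pos [432.2 329.7 342.3] Z [-0.018 -0.009 -1.   ] X [ 1.    -0.005 -0.018] w 87.8 F [1.  0.1 0.3] q [0.63 0.2  1.68 0.   1.28 0.63]
 turn [0.009 0.018 0.005] deg 1.2
 shift now-axes [ 5.4 11.1  2.3] ('after-turn axes', array([ 5.4, 11.1,  2.3])) len 12.6
```

View pics/v_wrist.png

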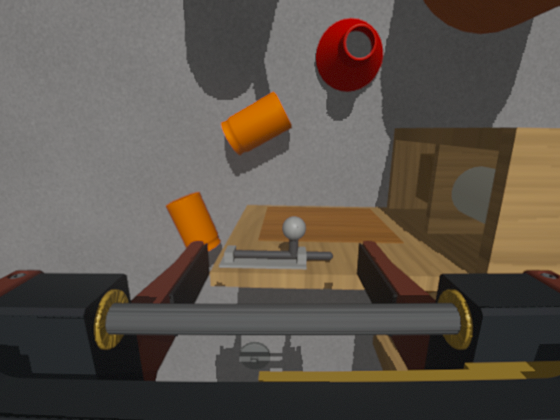

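```bash
python3 -m handwheel '[[[0.009,0.018,0.005],[6.4,11,0],1],[[0,0,0],[0,0,0],1],[[0,0,0],[0,0,25],0.7],[[0,0,0],[0,0,25],0.7],[[0,0,0],[0,0,25],0.7],[[0,0,0],[0,0,20],0.6],[[0,0,0],[0,0,10],0.6],[[0,0,0],[0,0,0],0.6],[[0,0,0],[0,0,0],0.6],[[0,0,0],[0,0,0],0.6]]'
python3 - <<'E'
from kin import *
go([438.5,318.5,222],yaw=-0.6)
p=ctrl.get_image('wrist');save(p,'w_wrist');spots(p,["bolt_knob"])
E
```

```text
t: 35.7
ee_pos: [445.0, 309.4, 239.5]
orientation: [-3.135, 0.038, -0.019]
ft_force: [0.8, -0.5, 1.5]
width: 52.9
t 35.7 pos [445.  309.4 239.5] Z [ 0.012  0.006 -1.   ] X [ 1.    -0.024  0.012] w 52.9 F [ 0.8 -0.5  1.5] q [ 0.59  0.28  1.82 -0.    1.03  0.61]
 turn [-0.006 -0.012 -0.014] deg 1.1
 shift now-axes [-6.9 -8.8 17.5] ('after-turn axes', array([-6.6, -9. , 17.5])) len 20.8
```

View pics/w_wrist.png

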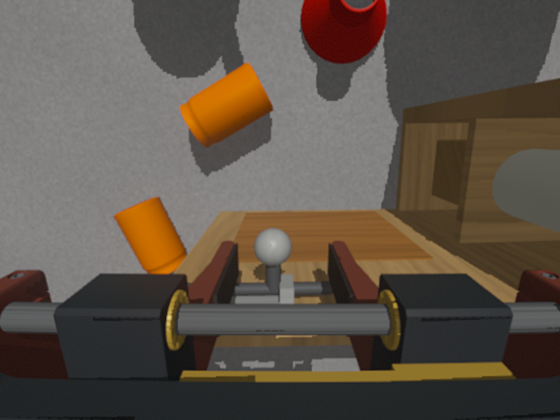

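```bash
python3 -m handwheel '[[[-0.006,-0.012,-0.014],[-3.4,-4.5,0],0.55],[[0,0,0],[-3.3,-4.4,0],0.55],[[0,0,0],[0,0,6],0.55],[[0,0,0],[0,0,6],0.55],[[0,0,0],[0,0,5],0.55],[[0,0,0],[0,0,0],0.55],[[0,0,0],[0,0,0],0.5],[[0,0,0],[0,0,0],0.4],[[0,0,0],[0,0,0],0.4],[[0,0,0],[0,0,0],0.4]]'
python3 - <<'E'
from kin import *
go([438.5,318.5,222],yaw=-0.6)
p=ctrl.get_image('wrist');save(p,'x_wrist');spots(p,["bolt_knob"])
E
```

```text
t: 36.63
ee_pos: [438.9, 321.4, 223.8]
orientation: [-3.138, 0.011, -0.006]
ft_force: [0.4, -0.3, -0.8]
width: 35.4
t 36.63 pos [438.9 321.4 223.8] Z [ 0.004  0.003 -1.   ] X [ 1.    -0.007  0.004] w 35.4 F [ 0.4 -0.3 -0.8] q [0.61 0.31 1.82 0.   1.01 0.62]
 turn [-0.003 -0.004  0.003] deg 0.3
 shift now-axes [-0.4  2.9  1.8] ('after-turn axes', array([-0.4,  2.9,  1.8])) len 3.4
bolt_knob 0.79 [441. 321. 230.] [287. 270.]
```

View pics/x_wrist.png

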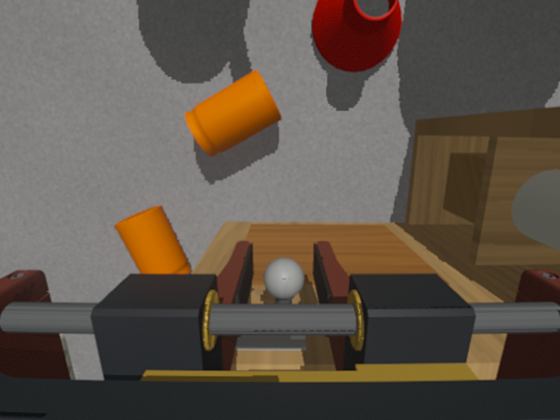

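```bash
python3 -m handwheel '[[[0,0,0],[0,2.2,1],0.3],[[0,0,0],[0,0,0],0.2],[[0,0,0],[0,0,0],0.1],[[0,0,0],[0,0,0],0.1],[[0,0,0],[0,0,0],0.1],[[0,0,0],[0,0,0],0.1],[[0,0,-0.05],[-1.5,8,0],0.1],[[0,0,-0.1],[-3.5,16,0],0.1],[[0,0,-0.1],[-3.5,16,0],0.1],[[0,0,0],[0,0,0],0.1]]'
python3 - <<'E'
from kin import *
door()
E
```

```text
t: 37.57
ee_pos: [432.8, 278.6, 223.1]
orientation: [-3.112, -0.398, -0.006]
ft_force: [0.4, -0.4, -1.1]
width: 20.2
phi 1.3648209439931085 r 163.51346195009668
t 37.57 pos [432.8 278.6 223.1] Z [ 0.003  0.005 -1.   ] X [0.968 0.251 0.004] w 20.2 F [ 0.4 -0.4 -1.1] q [0.55 0.27 1.88 0.   0.99 0.29]
 turn [-0.004 -0.004  0.019] deg 1.2
 shift now-axes [-2.5 -0.8  1.6] ('after-turn axes', array([-2.5, -0.7,  1.6])) len 3.1
```

```bash
python3 -m handwheel '[[[0,0,-0.1],[-3.5,17,0],0.1],[[0,0,-0.11],[-4,17.5,0],0.1],[[0,0,-0.11],[-4,17.5,0],0.1],[[0,0,-0.11],[-4,17.5,0],0.1],[[0,0,-0.11],[-4,17.5,0],0.1],[[0,0,-0.11],[-4,17.5,0],0.1],[[0,0,-0.11],[-4,17.5,0],0.1],[[0,0,-0.11],[-4,17.5,0],0.1],[[0,0,-0.08],[-3,12,0],0.1],[[0,0,0],[0,0,0],0.1]]'
python3 - <<'E'
from kin import *
door()
p=ctrl.get_image('wrist');save(p,'y_wrist')
E
```

```text
t: 38.4
ee_pos: [494.1, 137.6, 223.2]
orientation: [-2.567, -1.798, 0.014]
ft_force: [2.7, -0.8, -1.0]
width: 20.2
phi 0.3954078042188236 r 166.27546018427097
t 38.4 pos [494.1 137.6 223.2] Z [-0.012  0.001 -1.   ] X [ 0.342  0.94  -0.003] w 20.2 F [ 2.7 -0.8 -1. ] q [ 0.25  0.27  1.87  0.    1.   -0.98]
 turn [-0.011  0.004  0.018] deg 1.2
 shift now-axes [0.2 0.1 1.7] ('after-turn axes', array([0.2, 0.1, 1.7])) len 1.7
```

View pics/y_wrist.png

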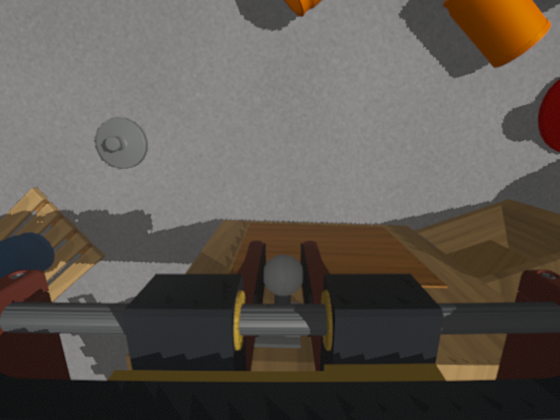

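```bash
python3 -m handwheel '[[[0,0,-0.06],[-2.3,9.6,0],0.1],[[0,0,-0.06],[-2.3,9.6,0],0.1],[[0,0,-0.06],[-2.3,9.6,0],0.1],[[0,0,-0.06],[-2.3,9.6,0],0.1],[[0,0,-0.06],[-2.3,9.6,0],0.1],[[0,0,-0.04],[-1.5,6.4,0],0.1],[[0,0,0],[0,0,0],0.1],[[0,0,0],[0,0,0],0.1],[[0,0,0],[0,0,0],0.1],[[0,0,0],[0,0,0],0.1]]'
python3 - <<'E'
from kin import *
door()
E
```

```text
t: 39.28
ee_pos: [541.4, 110.7, 223.2]
orientation: [-2.245, -2.189, 0.035]
ft_force: [0.4, -5.9, 0.5]
width: 19.9
phi 0.0679413108797764 r 167.4423761676525
t 39.28 pos [541.4 110.7 223.2] Z [-0.02  -0.011 -1.   ] X [ 0.025  1.    -0.012] w 19.9 F [ 0.4 -5.9  0.5] q [ 0.18  0.34  1.78 -0.01  1.04 -1.36]
 turn [-0.02   0.012  0.014] deg 1.5
 shift now-axes [1.3 0.4 1.6] ('after-turn axes', array([1.3, 0.4, 1.7])) len 2.1
```

```bash
python3 -m handwheel '[[[0,0,-0.025],[-0.8,4,0],0.1],[[0,0,-0.02],[-0.8,4,0],0.1],[[0,0,0],[0,2,0],0.1],[[0,0,0],[0,2,0],0.1],[[0,0,0],[0,0,0],0.1],[[0,0,0],[0,0,0],0.1],[[0,0,0],[0,0,0],0.1],[[0,0,0],[0,0,0],0.1],[[0,0,0],[0,0,0],0.1],[[0,0,0],[0,0,0],0.1]]'
python3 - <<'E'
from kin import *
door()
p=ctrl.get_image('wrist');save(p,'z_wrist')
E
```

```text
t: 40.12
ee_pos: [547.1, 108.7, 223.2]
orientation: [-2.205, -2.227, 0.054]
ft_force: [-0.4, -5.1, 1.1]
width: 20.5
phi 0.031619751110689265 r 167.6270387058918
t 40.12 pos [547.1 108.7 223.2] Z [-0.029 -0.019 -0.999] X [-0.01   1.    -0.019] w 20.5 F [-0.4 -5.1  1.1] q [ 0.18  0.35  1.77 -0.02  1.06 -1.39]
 turn [-0.029  0.019  0.013] deg 2.1
 shift now-axes [1.5 0.5 1.6] ('after-turn axes', array([1.5, 0.4, 1.7])) len 2.3
```

View pics/z_wrist.png

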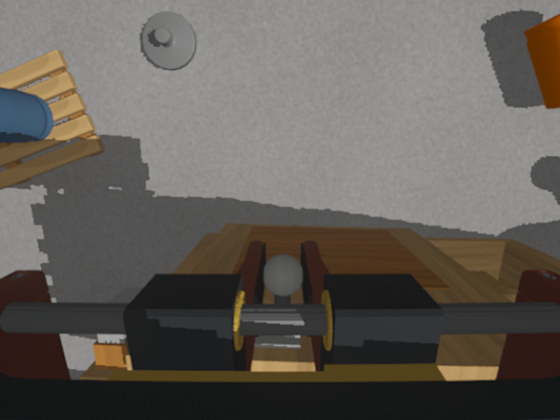

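```bash
python3 -m handwheel '[[[-0.015,0.01,-0.008],[-1,3,0],0.1],[[-0.014,0.009,-0.008],[0,3,0],0.1],[[0,0,0],[0,3,0],0.1],[[0,0,0],[0,3,0],0.1],[[0,0,0],[0,0,0],0.1],[[0,0,0],[0,0,0],0.1],[[0,0,0],[0,0,0],0.1],[[0,0,0],[0,0,0],0.1],[[0,0,0],[0,0,0],0.1],[[0,0,0],[0,0,0],0.1]]'
python3 - <<'E'
from kin import *
door()
E
```

```text
t: 41.0
ee_pos: [547.7, 108.5, 223.1]
orientation: [-2.192, -2.234, 0.027]
ft_force: [-0.4, -4.9, 2.4]
width: 20.8
phi 0.027789025832063885 r 167.565878455563
t 41.0 pos [547.7 108.5 223.1] Z [-0.021 -0.004 -1.   ] X [-0.019  1.    -0.004] w 20.8 F [-0.4 -4.9  2.4] q [ 0.17  0.34  1.77 -0.    1.05 -1.41]
 turn [-0.021  0.004  0.018] deg 1.6
 shift now-axes [1.4 0.5 1.6] ('after-turn axes', array([1.4, 0.4, 1.6])) len 2.2
```

```bash
python3 -m handwheel '[[[-0.005,0,-0.003],[-5,0.5,0],0.1],[[-0.005,0,-0.003],[-5,0.5,0],0.1],[[-0.005,0,0],[-5,0.5,0],0.1],[[-0.005,0,0],[-5,0.5,0],0.1],[[0,0,0],[-5,0.5,0],0.1],[[0,0,0],[-5,0,0],0.1],[[0,0,0],[-2,0,0],0.1],[[0,0,0],[0,0,0],0.1],[[0,0,0],[0,0,0],0.1],[[0,0,0],[0,0,0],0.1]]'
python3 - <<'E'
from kin import *
go([551.6,80.3,223])
p=ctrl.get_image('wrist');save(p,'za_wrist')
E
```

```text
t: 41.83
ee_pos: [548.6, 78.1, 223.0]
orientation: [-2.192, -2.241, -0.003]
ft_force: [-3.3, 4.0, 3.0]
width: 20.5
t 41.83 pos [548.6  78.1 223. ] Z [-0.003  0.006 -1.   ] X [-0.022  1.     0.006] w 20.5 F [-3.3  4.   3. ] q [ 0.12  0.33  1.79  0.01  1.02 -1.48]
 shift now-axes [2.1 3.  0. ]  len 3.7
```

View pics/za_wrist.png

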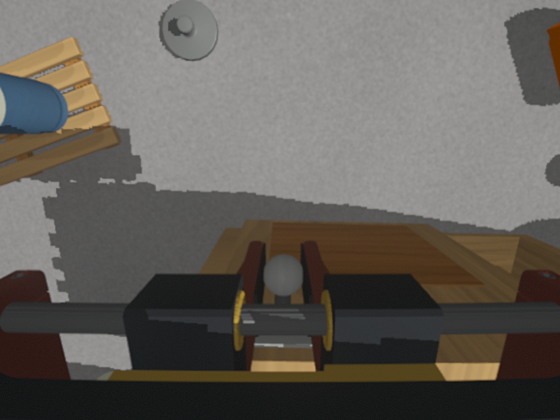

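```bash
python3 -m handwheel '[[[0,0,0],[-3,0,0],0.1],[[0,0,0],[-2,0,0],0.1],[[0,0,0],[0,0,0],0.1],[[0,0,0],[0,0,0],0.3],[[0,0,0],[0,0,0],0.45],[[0,0,0],[0,0,0],0.45],[[0,0,0],[0,0,0],0.45],[[0,0,0],[0,0,0],0.45],[[0,0,0],[0,0,0],0.45],[[0,0,0],[0,0,0],0.45]]'
python3 - <<'E'
from kin import *
go()
p=ctrl.get_image('wrist');save(p,'zb_wrist');spots(p,["bolt_knob"])
E
```

```text
t: 42.72
ee_pos: [551.4, 76.3, 222.7]
orientation: [-2.192, -2.24, -0.017]
ft_force: [0.0, -0.5, -0.3]
width: 39.8
t 42.72 pos [551.4  76.3 222.7] Z [ 0.002  0.013 -1.   ] X [-0.022  1.     0.013] w 39.8 F [ 0.  -0.5 -0.3] q [ 0.11  0.33  1.79  0.02  1.01 -1.49]
bolt_knob 0.78 [552.  80. 231.] [289. 271.]
```

View pics/zb_wrist.png

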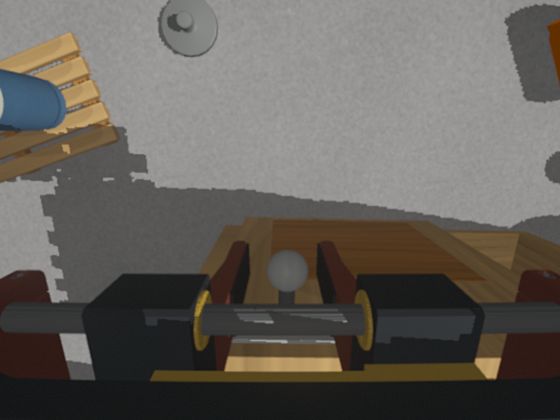

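```bash
python3 -m handwheel '[[[0,0,0],[3,0,0],0.7],[[0,0,0],[0,0,0],0.7],[[0,0,0],[0,0,-15],0.7],[[0,0,0],[0,0,-20],0.7],[[0,0,0],[0,0,-25],0.7],[[0,0,0],[0,-5,-25],0.7],[[0,0,0],[0,-10,-25],0.7],[[0,0,0],[0,-20,-10],0.7],[[0,0,0],[0,0,0],0.7],[[0,0,0],[0,0,0],0.7]]'
python3 - <<'E'
from kin import *
go()
p=ctrl.get_image('wrist');save(p,'zc_wrist');spots(p,["bolt_knob","door_hinge"])
a=ctrl.get_image('top');spots(a,["bolt_knob","jar","jar_mouth","other_jar"]);save(a,'zc_top',(150,90,430,300),2.8)
b=ctrl.get_image('scene');spots(b,["bolt_knob","jar","jar_mouth","other_jar"])
E
```

```text
t: 43.65
ee_pos: [514.5, 78.0, 347.0]
orientation: [-2.189, -2.24, -0.014]
ft_force: [0.1, -0.3, -0.1]
width: 61.4
t 43.65 pos [514.5  78.  347. ] Z [-0.001  0.013 -1.   ] X [-0.023  1.     0.013] w 61.4 F [ 0.1 -0.3 -0.1] q [ 0.12  0.14  1.73  0.01  1.26 -1.48]
bolt_knob 0.86 [554.  81. 231.] [283. 250.]
bolt_knob 0.24 [ 501. -313.   95.] [378. 228.]
jar 0.8 [432. 437.  26.] [159. 242.]
jar 0.61 [262. 298.  31.] [196. 293.]
jar_mouth 0.69 [343. 393.  30.] [170. 268.]
jar_mouth 0.66 [291. 212.  31.] [221. 285.]
other_jar 0.6 [ 458. -198.  113.] [344. 240.]
bolt_knob 0.62 [546.  77. 237.] [314. 184.]
jar 0.85 [259. 302.  28.] [281. 140.]
jar 0.73 [ 497. -317.  110.] [219. 295.]
jar_mouth 0.87 [295. 215.  29.] [275. 159.]
jar_mouth 0.84 [ 501. -320.   20.] [223. 307.]
other_jar 0.85 [ 452. -198.  113.] [233. 255.]
```

View pics/zc_wrist.png

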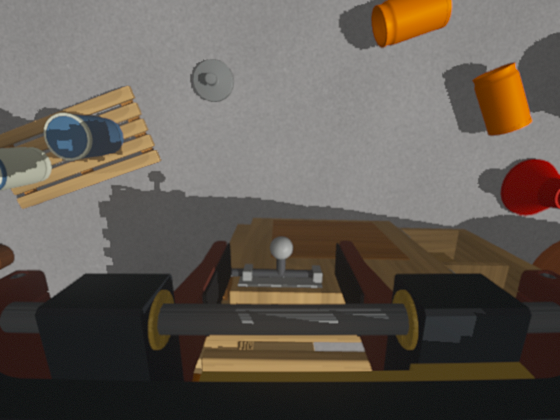

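View pics/zc_top.png

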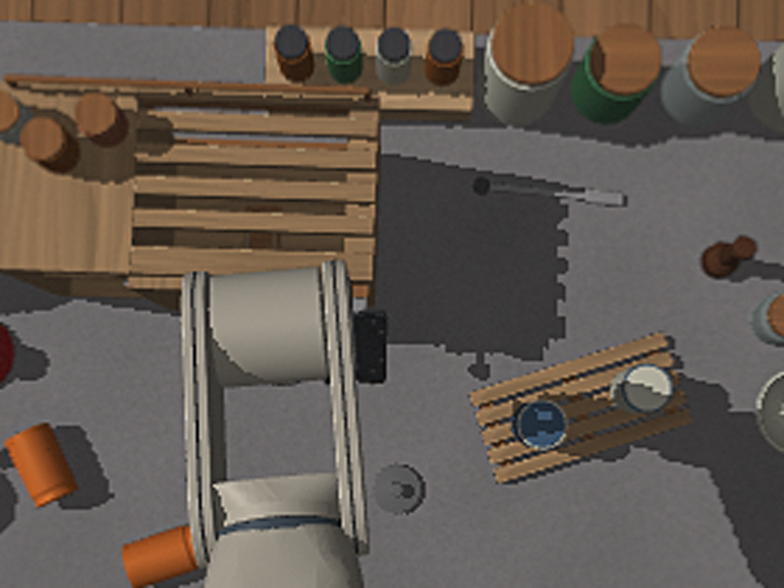

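```bash
python3 -m handwheel '[[[0,0,0],[0,-10,-20],0.7],[[0,0,0],[20,-25,-20],0.7],[[0,0,0],[30,-25,0],0.7],[[0,0,0],[35,-10,0],0.7],[[0,0,0],[35,0,0],0.7],[[0,0,0],[35,0,0],0.7],[[0,0,0],[35,0,0],0.7],[[0,0,0],[20,0,0],0.7],[[0,0,0],[0,0,0],0.7],[[0,0,0],[0,0,0],0.7]]'
python3 - <<'E'
from kin import *
go()
a=ctrl.get_image('top');save(a,'zd_top',(180,90,460,300),2.8);spots(a,["bolt_knob"])
b=ctrl.get_image('scene');save(b,'zd_scene',(180,120,460,330),2.8)
E
```

```text
t: 45.13
ee_pos: [436.7, 293.4, 391.7]
orientation: [-2.193, -2.234, -0.016]
ft_force: [-0.5, -0.2, -0.6]
width: 61.5
t 45.13 pos [436.7 293.4 391.7] Z [-0.001  0.015 -1.   ] X [-0.019  1.     0.015] w 61.5 F [-0.5 -0.2 -0.6] q [ 0.56  0.12  1.67  0.01  1.35 -1.03]
bolt_knob 0.56 [551.  79. 230.] [258. 207.]
```

View pics/zd_top.png

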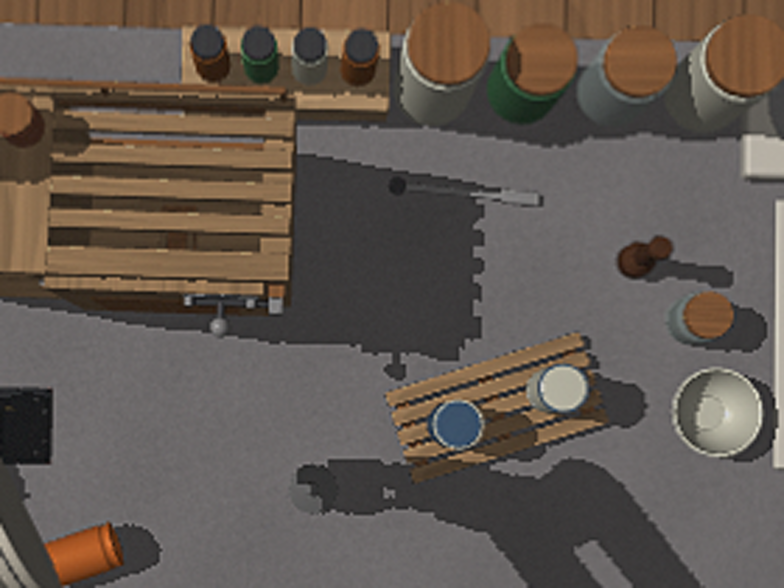

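View pics/zd_scene.png

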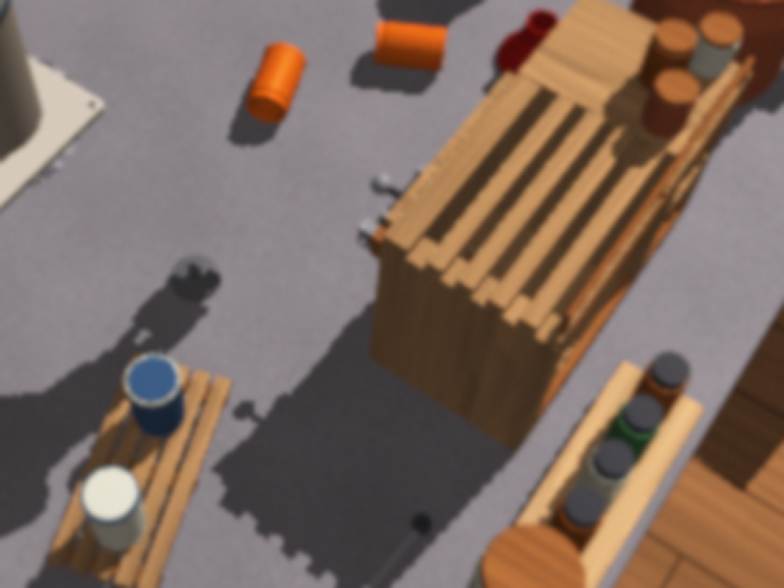

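In both pictures the knob is back on its starting pixels, top (220,326) and scene (383,184). The white jar stands upright on the free peg, and the other things look where they were.

```bash
python3 -c "
from workcell import ctrl
print(ctrl.close_job())"
```

```text
the job is handed in; nothing more can be done
None
```

The job is done and handed in at about 45 s of the 72 s allowed. I drew the bolt, swung the door open to about 1.6 rad and took the white jar off its rest. I set the jar upside down over the free peg, touching down with about 2 N at the wrist, then shut the door and pushed the bolt home.

**Door and bolt:** the knob is back on its starting pixels in both the top and scene pictures. The bolt slid about 30 mm to its stop. While I was pushing the door shut, my tool-position estimate still read about 0.03 rad. I put that down to hinge-position error, because the knob later matched its starting spot.

**White jar:** it stands square, with the mouth found at about (501, -320, 20) and the peg at about (498, -317). The networks disagree by about 4 mm, well inside the 16 mm limit.

**Other things:** the blue jar reads within a few mm of where it was, and nothing else in view appears to have moved. The top-view network missed the placed jar in the last query, but the picture shows it plainly.

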